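# Wind the board heater up to its stop with the crank

### The arm

A 7-joint arm with a two-finger parallel gripper is mounted at the origin on the work surface. World frame = base frame: x ahead of the robot, y to its left, z up, the work surface at z = 0. Lengths are in m, angles in rad, forces in N, time in s.
With the tool pointing down it reaches from about 0.4 to 0.85 m from the base axis. Payload 4.5 kg.
Tool frame: the origin (TCP) lies on the centre line of the jaws, within the pads' length; the fingertips stand r.tip_extent ahead of it and the grasp point (between the pads) lies 3 mm ahead of it (r.tip_extent is the distance from the TCP to the fingertips, in m); z points along the fingers, y is the direction in which the jaws open and shut (so a half turn about z gives the same grasp; the last joint's range is limited). The gripper opens to 85 mm and grips with 20 to 120 N. Pads are 22 mm wide; open, the fingers measure 114 mm over their backs; the gripper's body (76 mm by 85 mm) begins 54 mm behind the grasp point. The pads swing forward as they close: fully open they stand 13 mm farther back than shut.
Start: joints at [0.034, 0.689, -0.195, 1.565, 0.157, 0.902, -0.215], TCP at [0.625, 0, 0.253] pointing down, gripper open.
Joint ranges: [-3.01, 3.01], [-0.46, 2.08], [-1.47, 1.51], [0.13, 2.56], [-1, 4.14], [0.04, 2.09], [-2.66, 2.66]. Speed limits (rad/s): [2.57, 2.57, 3.14, 3.14, 3.14, 3.14, 3.14].

### API

Orientations are given as a unit quaternion [w, x, y, z].
In Python, from station import r gives the robot as it stands.
- The arm moves only by the shell command python3 -m crank 'ROWS'. ROWS is JSON, a list of rows, each a list of 7 numbers: the shift along the tool's x, y, z in mm, then the turn, a rotation vector about the tool's x, y, z in rad, then the closure, from 0 (fully open) to 1 (shut). In form: [[tx, ty, tz, ax, ay, az, fingers], ...]. A call has 1 to 8 rows; each row shifts and turns the pose as measured when the row begins, along the tool's axes as they then stand; what a row does not reach is not made up. A row lasts 1/12 s, in which the tool goes at most 41.7 mm and 7.16 degrees, less where a joint would pass 70% of its speed; a pose out of reach is approached as far as the arm can. A call with a gripper value outside its range is refused whole. The fingers move at their own pace and stop on an object; the grip force is fixed at half the most. Time passes only in rows, so rows that do not move let the fingers close. It gives the time, the measured TCP pose, the force and the opening at its end, in the units of the state.
- r.observe(): the state, without advancing time (a new reading comes with each control period).
- r.camera(name): name is "scene" or "side" or "wrist"; returns the picture (400x640x3 uint8, blue, green, red); there is no depth.
- r.camera_params(name): a dict with "K" (3x3 intrinsics, pixels), "T" (4x4, takes a point from camera to world coordinates); the wrist camera has in their place "mount" (4x4, takes a point from camera to tool coordinates, whose origin is the TCP and whose axes are the flange's). Camera axes: x right, y down, z forward; pixel columns grow to the right and rows downward; lengths in m; the calibration is good to about 2 mm. A picture is of the moment at which its call begins: read the wrist's pose just before it. camera_params takes no time and is no camera call.
- r.sign_off(): hands the job in, once; it reports no verdict.
The state is a dict: "clock": time; "joint_positions": joint angles; "qvel": joint speeds; "tau": joint torques, N m; "tool_pos": TCP position; "tcp_rot": TCP orientation; "ft_force": force on the tool from outside, world axes, zero at the start; "wrist_torque": the same for the moment, N m; "grip_width": finger opening in m.
Only numpy, scipy, OpenCV 4.12 (cv2) and the standard library are available. Lean on these libraries where they do the work, as an engineer would, in place of code of your own. Each camera call takes 0.05 s, during which the arm holds its last target.

### The job

Bring the bottom heater up to its working height under the laptop board. Take the loose crank handle, fit it fully home on the square end of the lift's screw, and wind it clockwise (seen from above) until the blue carriage comes up against the red stop ring; stop as soon as you feel it meet the ring, do not force it. Leave the crank sitting on the screw, let go of it, and leave the other things on the bench where they are.

Things in the scene. Friction and masses are not known exactly. Their poses are not given: they have to be found in the camera images.
- crank: Loose crank, 0.3 kg, lying flat. Origin: centre of the socket mouth in the hub's underside; z up, x along the arm. Dark steel hub 28 x 28 mm, 40 mm tall, sides along x and y. 15.2 mm square socket (sides along x, y), 28 mm deep, open below. Flat arm 20 mm wide, 10 mm thick (z 0 to 10) out to x = 88 mm, on it the red knob.
- knob_mid (a point): Middle of the crank's upright red knob, 75 mm out along the arm from the hub's centre and 37 mm above the socket mouth. The knob is 24 mm thick and 50 mm tall and spins freely on its pin.
- screw_seat (a point): Centre of the screw's round shoulder (26 mm wide), on its vertical axis: the crank's origin sits here when fully home. Above it a 14 mm square, 16 mm tall, then a four-sided taper, 14 down to 7 mm, to 22 mm. The square's angle is not told (this frame is the stand's): the crank rests on the taper, 16 to 20 mm high, until turned within 5 degrees, at most a quarter turn.
- lift: Blue carriage (150 x 46 x 26 mm) with the steel heater (165 x 150 mm) on its arms; moves up and down only. Origin: on the screw axis in its top face. The screw takes about 0.25 N m to turn (3 to 4 N at the knob as it moves, less at rest), does not run back; clockwise from above raises 10 mm a turn. Crank and screw have about 10 degrees of play. At the ring the crank stiffens by about 2 N m a radian.
- stop_ring: Red stop ring, 32 mm wide, 12 mm tall, clamped on the lift's guide rod at a height that differs from job to job. Origin: centre of its underside, z up. The carriage must come up against this underside.
- lift_top (a point): Point on the flat top face of the blue carriage straight under the stop ring's origin; it rises with the carriage.
- stand: Fixed rework stand: grey base 220 x 400 x 12 mm, two guide rods, aluminium bridge 140 x 40 mm (top at 164 mm) with the screw's bearing, and beside it a carrier with a green laptop board at 145 mm. Origin: on the screw axis at bench level; z up, y from the screw to the board. Nothing in the crank's sweep stands above the shoulder (182 mm).
- solvent: Bystander, leave alone: white plastic bottle, 52 mm wide, 130 mm tall. Origin: centre of its underside.
- solder_spool: Bystander, leave alone: steel solder spool, 60 mm wide, 42 mm tall. Origin: centre of its underside.
- flux_jar: Bystander, leave alone: amber jar with black lid, 50 mm wide, 45 mm tall. Origin: centre of its underside.
- screwdriver: Bystander, leave alone: yellow screwdriver lying down, 160 mm long, handle towards its own -x. Origin: centre of its underside.
- parts_tray: Bystander, leave alone: blue divided parts tray, 100 x 140 x 30 mm. Origin: centre of its underside.
- multimeter: Bystander, leave alone: yellow hand multimeter lying down, 150 x 75 x 32 mm. Origin: centre of its underside.
- heat_sink: Bystander, leave alone: finned aluminium heat sink, 50 x 50 x 23 mm. Origin: centre of its underside.

How it is judged:
On the way, in this order (a step that is already met when the one before it is completed fails the run):
1. the crank sits fully home on the screw's square (horizontal distance between crank and screw_seat below 0.003 m and z of crank in the frame of screw_seat below 0.003 m and angle between crank's own z axis and vertical below 0.15 rad), for 0.2 s.
2. the carriage has been wound up against the red stop ring, the crank still home (all of step 1 and z of lift_top in the frame of stop_ring above -0.0004 m), for 0.1 s.
At the end, for the whole second after the job is handed in: The carriage's top face is up against the ring's underside (gap under 0.4 mm); the crank is still fully home on the screw (within 3 mm of the axis, under 3 mm above the shoulder, upright within 0.15 rad: it may droop in its play), let go and at rest (all of step 2 and linear speed of crank below 0.02 m/s and angular speed of crank below 0.2 rad/s); the robot touches nothing.
It fails at once if the carriage is forced against the stop ring (over 600 N there, about 16 N at the knob) (contact force between lift and stop_ring above 600 N).
It fails at once if another thing on the bench is moved more than 30 mm (distance of any of solvent, solder_spool, flux_jar, screwdriver, parts_tray, multimeter, heat_sink from where it was at the start of the episode above 0.03 m).
It also fails if it takes over 72 s, if anything falls off the work surface, if the arm or the gripper's body presses on something with over 40 N, if the wrist force passes 120 N, or if a joint passes its speed limit or range.

## Working session

There is one attempt and no reset: what is moved stays moved. The work goes in short steps, Python scripts to look and compute and a shell command to move; the robot and the scene stay as the last step left them, time stands still between calls to the robot, and variables do not carry over. Pictures are saved under pics/ and viewed, and the job is handed in when it is done.

```bash
ls; mkdir -p pics; python3 - <<'E'
from station import r
import cv2,numpy as np
for n in ["scene","side","wrist"]:
    print(n,{k:np.round(v,4).tolist() for k,v in r.camera_params(n).items()})
print(r.observe(), r.tip_extent)
for n in ["scene","side","wrist"]:
    cv2.imwrite(f"pics/{n}0.png",r.camera(n))
E
```

```text
pics
scene {'K': [[407.8363, 0.0, 323.9806], [0.0, 407.8363, 189.89], [0.0, 0.0, 1.0]], 'T': [[0.7979, 0.4401, -0.4119, 0.8954], [0.6025, -0.6044, 0.5212, -0.6372], [-0.0196, -0.6641, -0.7474, 0.7928], [0.0, 0.0, 0.0, 1.0]]}
side {'K': [[473.4904, 0.0, 317.1161], [0.0, 473.4904, 197.8897], [0.0, 0.0, 1.0]], 'T': [[-0.9054, -0.2276, 0.3585, 0.1337], [-0.4246, 0.4953, -0.7579, 0.6571], [-0.005, -0.8384, -0.545, 0.7579], [0.0, 0.0, 0.0, 1.0]]}
wrist {'K': [[306.5294, 0.0, 320.207], [0.0, 306.5294, 200.0422], [0.0, 0.0, 1.0]], 'mount': [[0.0005, -0.9471, -0.321, 0.0822], [1.0, 0.0004, 0.0006, -0.0002], [-0.0005, -0.321, 0.9471, -0.1207], [0.0, 0.0, 0.0, 1.0]]}
{'clock': 0.0, 'joint_positions': array([ 0.0337764 ,  0.69003121, -0.19450662,  1.5663702 ,  0.15729206,
        0.90245323, -0.21512553]), 'qvel': array([-1.41295971e-03, -5.87034256e-04, -5.69123068e-04, -7.38557818e-04,
       -5.96986057e-06,  1.07252581e-03, -9.25115271e-04]), 'tau': array([ 1.13546095e-03, -5.39627159e+01, -1.26661520e+00, -1.58547074e+01,
        9.07521317e-03,  9.41080711e-03,  5.53111545e-05]), 'tool_pos': array([ 6.24387432e-01, -3.29897125e-05,  2.52447358e-01]), 'tcp_rot': array([-6.16300265e-04,  7.07079924e-01,  7.07133018e-01, -7.04205134e-04]), 'ft_force': array([ 0.85239594, -0.86548396, -0.05790773]), 'wrist_torque': array([ 0.01886969, -0.05758087,  0.02135221]), 'grip_width': 0.0853433140518126} 0.022
```

View pics/scene0.png

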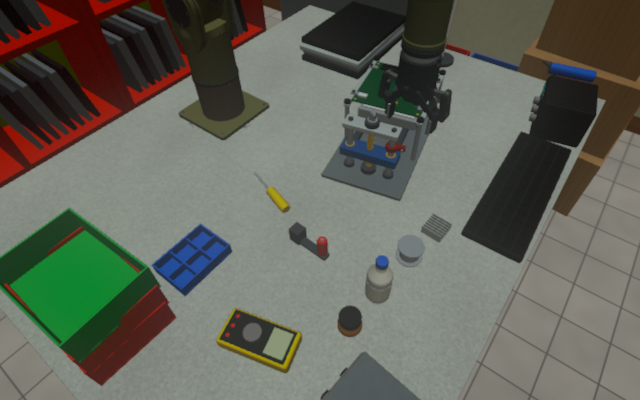

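View pics/side0.png

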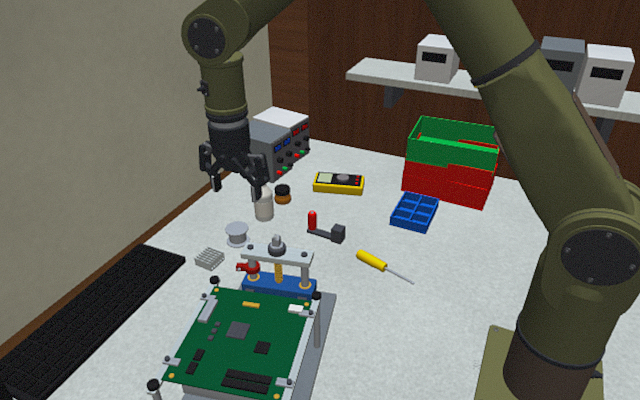

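View pics/wrist0.png

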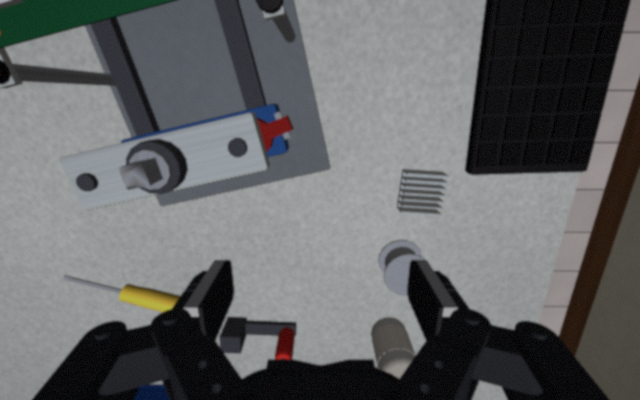

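```bash
cat > h.py <<'E'
from station import r
import cv2,numpy as np
from scipy.spatial.transform import Rotation as R
def toolT(o=None):
    o=o or r.observe(); q=np.array(o["tcp_rot"]); T=np.eye(4)
    T[:3,:3]=R.from_quat(q[[1,2,3,0]]).as_matrix(); T[:3,3]=o["tool_pos"]; return T
def camT(n,o=None):
    p=r.camera_params(n)
    return np.array(p["K"]),(np.array(p["T"]) if "T" in p else toolT(o)@np.array(p["mount"]))
def onplane(n,uv,z,KT=None):
    K,T=KT or camT(n)
    d=T[:3,:3]@np.linalg.solve(K,[uv[0],uv[1],1.]); c=T[:3,3]
    return c+d*(z-c[2])/d[2]
def ray(n,uv,KT=None):
    K,T=KT or camT(n)
    d=T[:3,:3]@np.linalg.solve(K,[uv[0],uv[1],1.]); return T[:3,3],d/np.linalg.norm(d)
def meet(*rays):
    A=np.zeros((3,3));b=np.zeros(3)
    for c,d in rays:
        P=np.eye(3)-np.outer(d,d);A+=P;b+=P@c
    x=np.linalg.solve(A,b); return x,[np.linalg.norm((np.eye(3)-np.outer(d,d))@(x-c))*1e3 for c,d in rays]
def proj(n,X,KT=None):
    K,T=KT or camT(n)
    p=K@(T[:3,:3].T@(np.array(X)-T[:3,3])); return p[:2]/p[2]
def crop(img,x0,y0,x1,y1,s,fn):
    cv2.imwrite(fn,cv2.resize(img[y0:y1,x0:x1],None,fx=s,fy=s,interpolation=cv2.INTER_CUBIC))
E
python3 - <<'E'
import cv2
from h import *
a=cv2.imread('pics/scene0.png');b=cv2.imread('pics/side0.png');c=cv2.imread('pics/wrist0.png')
crop(a,280,110,420,270,3.7,'pics/s1.png');crop(b,200,200,360,330,4.5,'pics/d1.png');crop(c,40,80,340,380,2,'pics/w1.png')
E
```

```text
(no output)
```

View pics/s1.png

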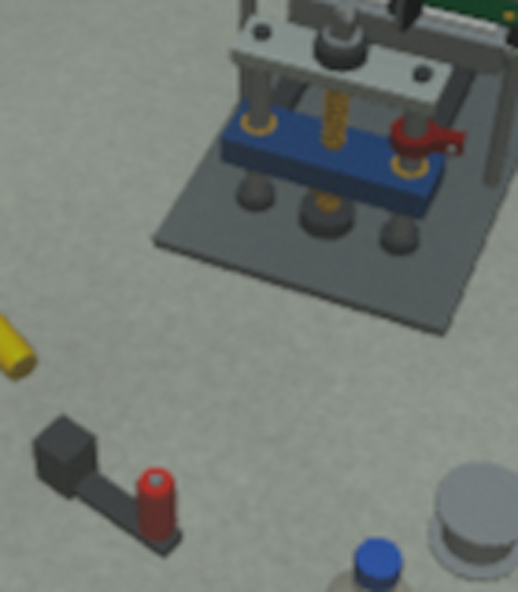

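View pics/d1.png

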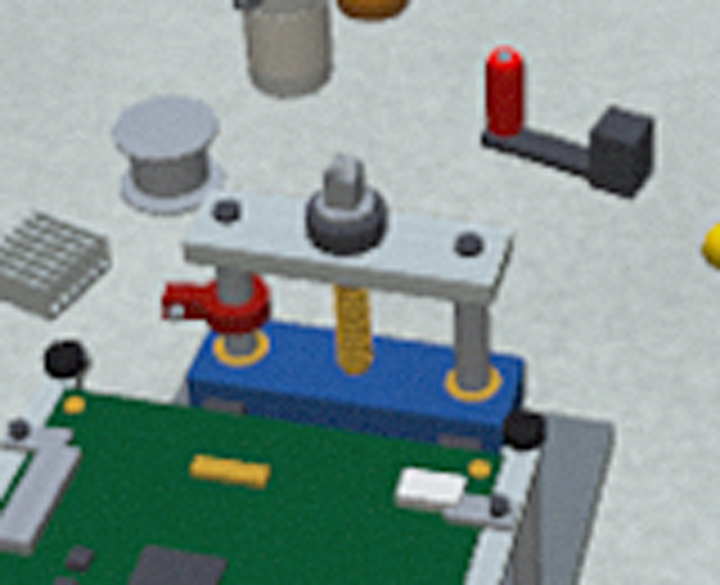

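View pics/w1.png

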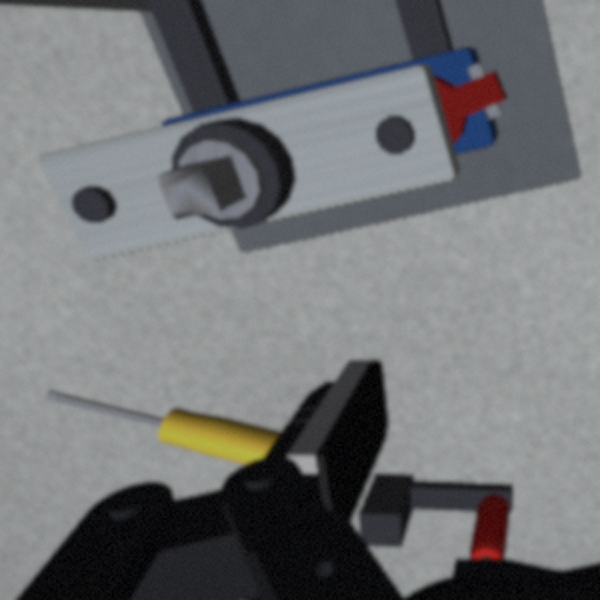

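```bash
python3 - <<'E'
from h import *
np.set_printoptions(precision=4,suppress=True)
hub={'scene':(297.3,229.2),'side':(338.4,228.2),'wrist':(231.5,344.5)}
print('hub',[onplane(n,p,.04) for n,p in hub.items()],meet(*[ray(n,p) for n,p in hub.items()]))
kn={'scene':(321.9,239.2),'side':(312.2,212.2)}
print('knob',[onplane(n,p,.062) for n,p in kn.items()],meet(*[ray(n,p) for n,p in kn.items()]))
print('seat',onplane('wrist',(149,171),.182),onplane('side',(276.9,235.6),.204),onplane('scene',(280+345/3.7,110+10/3.7),.204))
# bridge corners wrist, z .164
for p in [(42,155),(428,65),(455,178),(92,258)]:
    print(onplane('wrist',(40+p[0]/2,80+p[1]/2),.164))
# square foot corners at seat
E
```

```text
hub [array([ 0.5036, -0.2436,  0.04  ]), array([ 0.4971, -0.2362,  0.04  ]), array([ 0.5031, -0.2395,  0.04  ])] (array([ 0.501 , -0.2423,  0.0357]), [np.float64(1.0013304078254104), np.float64(1.4934796936162846), np.float64(1.255851542344496)])
knob [array([ 0.5751, -0.2442,  0.062 ]), array([ 0.5742, -0.244 ,  0.062 ])] (array([ 0.5746, -0.2442,  0.0617]), [np.float64(0.368484751445346), np.float64(0.36848475144515913)])
seat [0.515  0.0368 0.182 ] [0.5117 0.0389 0.204 ] [0.5192 0.0311 0.204 ]
[0.4457 0.042  0.164 ]
[0.5808 0.0719 0.164 ]
[0.5876 0.034  0.164 ]
[0.4537 0.0041 0.164 ]
```

```bash
python3 -m crank '[[-10,-36,0,0,0,0,0],[-10,-36,0,0,0,0,0],[-10,-36,0,0,0,0,0],[0,0,0,0,0,0,0],[0,0,0,0,0,0,0]]'
python3 - <<'E'
from h import *
o=r.observe(); im=r.camera('wrist'); cv2.imwrite('pics/w2.png',im); K,T=camT('wrist',o); np.savez('w2.npz',K=K,T=T)
u=proj('wrist',[.516,.037,.19],(K,T)).astype(int); print(u,o['clock'],o['tool_pos'])
x0=max(0,u[0]-100);y0=max(0,u[1]-75)
print(x0,y0);crop(im,x0,y0,x0+200,y0+150,4,'pics/w2c.png')
E
```

```text
clock: 0.57
tool_pos: [0.5084, -0.0304, 0.2488]
tcp_rot: [-0.004, 0.707, 0.708, -0.003]
ft_force: [1.4, 0.5, 0.7]
grip_width: 0.0856
[334 123] 0.5667 [ 0.5084133  -0.03039597  0.24882963]
234 48
```

View pics/w2c.png

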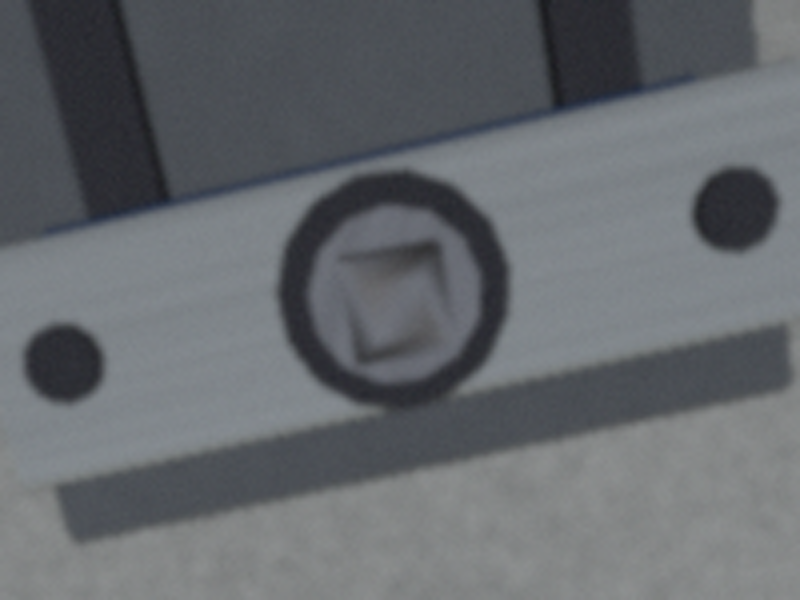

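View pics/w2.png

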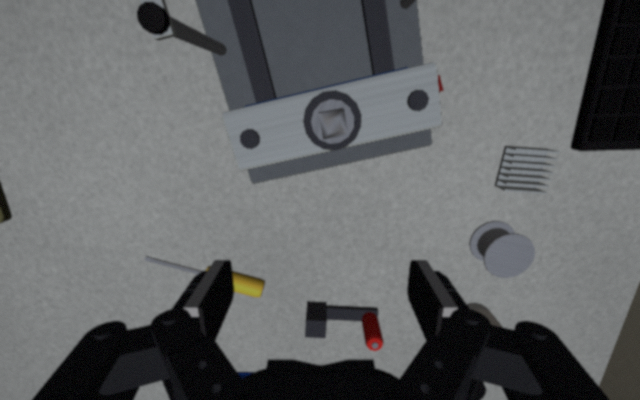

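```bash
python3 - <<'E'
from h import *
np.set_printoptions(precision=4,suppress=True)
d=np.load('w2.npz');KT=(d['K'],d['T'])
print('seat',onplane('wrist',(234+395/4,48+294/4),.182,KT))
P=[onplane('wrist',(234+a/4,48+b/4),.190,KT) for a,b in [(338,258),(440,240),(358,362),(440,345)]]
for i,j in [(0,1),(2,3),(0,2)]: v=P[j]-P[i];print(np.degrees(np.arctan2(v[1],v[0])))
B=[onplane('wrist',(234+a/4,48+b/4),.164,KT) for a,b in [(45,230),(690,78),(63,362),(736,208)]]
for i,j in [(0,1),(2,3)]: v=B[j]-B[i];print('bridge',np.degrees(np.arctan2(v[1],v[0])))
print((B[2]+B[3])/2)
im=cv2.imread('pics/w2.png');crop(im,290,280,400,365,7,'pics/w2k.png')
E
```

```text
seat [0.5151 0.0376 0.182 ]
9.781539813904379
11.773818620539299
-78.6797433335191
bridge 12.589041074129733
bridge 12.701320608627748
[0.5151 0.0374 0.164 ]
```

View pics/w2k.png

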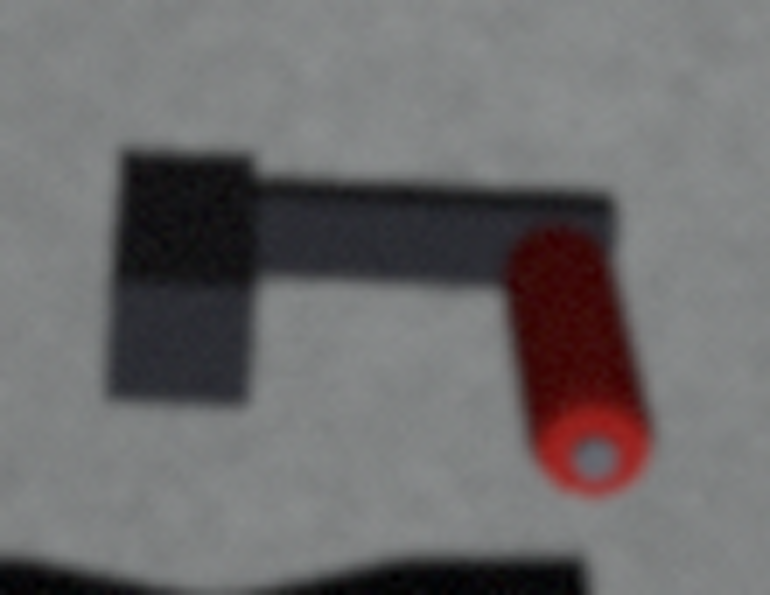

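```bash
python3 - <<'E'
from h import *
np.set_printoptions(precision=4,suppress=True)
d=np.load('w2.npz');KT=(d['K'],d['T'])
f=lambda a,b,z:onplane('wrist',(290+a/7,280+b/7),z,KT)
h=f(181.5,339,.04);k=f(595,455,.062);v=k-h;print(h,k,np.hypot(v[0],v[1]),np.degrees(np.arctan2(v[1],v[0])))
a=f(258,272,.01);b=f(505,284,.01);v=b-a;print(np.degrees(np.arctan2(v[1],v[0])))
a=f(258,185,.0);b=f(610,200,.0);v=b-a;print(np.degrees(np.arctan2(v[1],v[0])))
E
```

```text
[ 0.5012 -0.2391  0.04  ] [ 0.5761 -0.2446  0.062 ] 0.07502708890737246 -4.198355993467129
-2.827528135688165
-2.397547914279387
```

```bash
python3 -m crank '[[-36,-2,0,0,0,0.12,0],[-36,0,0,0,0,0,0],[-36,0,0,0,0,0,0],[-36,0,0,0,0,0,0],[-36,0,0,0,0,0,0],[-30,0,0,0,0,0,0],[0,0,0,0,0,0.12,0],[0,0,0,0,0,0.12,0]]'; python3 -m crank '[[0,0,0,0,0,0.124,0],[0,0,0,0,0,0.124,0],[0,0,0,0,0,0.124,0],[0,0,0,0,0,0.124,0],[0,0,0,0,0,0.124,0],[0,0,0,0,0,0.124,0],[0,0,0,0,0,0.124,0],[0,0,0,0,0,0.124,0]]'; python3 -c "
from h import *
T=toolT();print(np.round(T,4),r.observe()['joint_positions'])"
```

```text
clock: 1.28
tool_pos: [0.4969, -0.2481, 0.2482]
tcp_rot: [0.0, 0.821, 0.571, 0.001]
ft_force: [1.0, 1.7, 0.1]
grip_width: 0.0855
clock: 1.95
tool_pos: [0.5091, -0.2532, 0.2479]
tcp_rot: [0.002, 0.994, 0.109, 0.006]
ft_force: [0.0, -0.1, -0.4]
grip_width: 0.0852
[[ 0.9761  0.2171  0.0126  0.5091]
 [ 0.2172 -0.9761 -0.0033 -0.2532]
 [ 0.0116  0.0059 -0.9999  0.2479]
 [ 0.      0.      0.      1.    ]] [ 0.27752034  0.62000947  0.17386171  1.76923311 -0.15074369  0.75232801
 -0.82326318]
```

```bash
cat >> h.py <<'E'
def go(p,yaw_deg):
    T=toolT(); a=np.radians(yaw_deg); x=np.array([np.cos(a),np.sin(a),0]); z=np.array([0,0,-1.]); G=np.stack([x,np.cross(z,x),z],1)
    d=T[:3,:3].T@(np.array(p)-T[:3,3])*1e3; w=R.from_matrix(T[:3,:3].T@G).as_rotvec()
    o=r.observe()
    print('t',np.round(d,1),'rot',np.round(w,3),'|deg',round(np.degrees(np.linalg.norm(w)),1)); st(o,T)
def st(o=None,T=None):
    o=o or r.observe(); T=toolT(o)
    print('clk %.2f'%o['clock'],'pos',np.round(o['tool_pos']*1e3,1),'yaw',round(float(np.degrees(np.arctan2(T[1,0],T[0,0]))),1),'F',np.round(o['ft_force'],1),'M',np.round(o['wrist_torque'],2),'w',round(o['grip_width']*1e3,1),'q',np.round(o['joint_positions'],2))
E
python3 -c "
from h import *
go([.501,-.2395,.12],-3)"
```

```text
t [ -6.4 -15.9 127.8] rot [ 0.004 -0.012  0.271] |deg 15.6
clk 1.95 pos [ 509.1 -253.2  247.9] yaw 12.5 F [ 0.  -0.1 -0.4] M [ 0.03  0.04 -0.03] w 85.2 q [ 0.28  0.62  0.17  1.77 -0.15  0.75 -0.82]
```

```bash
python3 -m crank '[[-2,-5,30,0,0,0.12,0],[-4,-8,30,0,0,0.1,0],[0,-3,30,0,-0.01,0.05,0],[0,0,30,0,0,0,0],[0,0,0,0,0,0,0],[0,0,0,0,0,0,0]]'; python3 -c "
from h import *
go([.501,-.2395,.032],-3)
cv2.imwrite('pics/w3.png',r.camera('wrist'))"
```

```text
clock: 2.45
tool_pos: [0.5167, -0.2397, 0.1251]
tcp_rot: [0.005, 0.999, -0.031, 0.009]
ft_force: [-0.7, 0.2, 1.5]
grip_width: 0.0855
t [-17.5  -0.1  92.8] rot [ 0.009 -0.019 -0.01 ] |deg 1.3
clk 2.45 pos [ 516.7 -239.7  125.1] yaw -3.6 F [-0.7  0.2  1.5] M [-0.01 -0.04  0.02] w 85.5 q [ 0.25  0.81  0.18  1.87 -0.29  0.47 -1.  ]
```

View pics/w3.png

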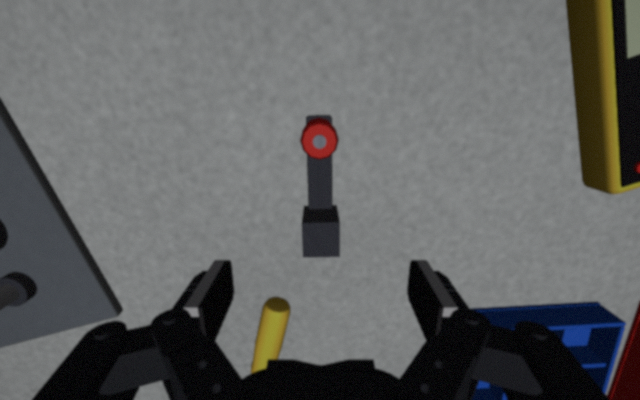

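```bash
python3 -c "
from h import *
h=onplane('wrist',(321,237),.04);k=onplane('wrist',(319.5,140.5),.062);v=k-h;print(h,k,np.linalg.norm(v[:2]),np.degrees(np.arctan2(v[1],v[0])));print(onplane('wrist',(282,300),.02))"
```

```text
[ 0.50217041 -0.24055395  0.04      ] [ 0.57515976 -0.24389442  0.062     ] 0.07306575646970019 -2.6203963363604914
[ 0.43563694 -0.20275865  0.02      ]
```

```bash
python3 -m crank '[[-14,0,15,0.01,-0.02,0,0],[-3,0,25,0,0,0,0],[0,0,20,0,0,0,0],[0,0,0,0,0,0,0]]'; python3 -c "
from h import *
go([.501,-.240,.032],-3)"
```

```text
clock: 2.83
tool_pos: [0.5033, -0.2417, 0.0684]
tcp_rot: [0.001, 1.0, -0.031, 0.004]
ft_force: [0.2, 0.3, 0.0]
grip_width: 0.0854
t [-2.8 -1.7 36.4] rot [ 0.002 -0.009 -0.009] |deg 0.7
clk 2.83 pos [ 503.3 -241.7   68.4] yaw -3.5 F [0.2 0.3 0. ] M [ 0.02  0.03 -0.04] w 85.4 q [ 0.29  0.89  0.13  1.91 -0.31  0.35 -0.97]
```

```bash
python3 -m crank '[[-3,-2,14,0,-0.01,-0.01,0],[0,0,14,0,0,0,0],[0,0,8,0,0,0,0],[0,0,0,0,0,0,0]]'; python3 -c "
from h import *
go([.501,-.240,.032],-3)"
```

```text
clock: 3.17
tool_pos: [0.5018, -0.2428, 0.036]
tcp_rot: [0.002, 1.0, -0.026, 0.002]
ft_force: [0.2, -0.6, 1.2]
grip_width: 0.0855
t [-1.  -2.8  4. ] rot [ 0.005 -0.004 -0.   ] |deg 0.3
clk 3.17 pos [ 501.8 -242.8   36. ] yaw -3.0 F [ 0.2 -0.6  1.2] M [ 0.    0.02 -0.04] w 85.5 q [ 0.3   0.95  0.11  1.91 -0.31  0.29 -0.96]
```

```bash
python3 -m crank '[[-1,-3,4,0,0,0,0],[0,0,0,0,0,0,0.3],[0,0,0,0,0,0,1],[0,0,0,0,0,0,1],[0,0,0,0,0,0,1],[0,0,0,0,0,0,1],[0,0,0,0,0,0,1],[0,0,0,0,0,0,1]]'; python3 -c "
from h import *
st()"; python3 -m crank '[[0,0,0,0,0,0,1],[0,0,0,0,0,0,1],[0,0,0,0,0,0,1],[0,0,0,0,0,0,1],[0,0,0,0,0,0,1],[0,0,0,0,0,0,1]]';python3 -c "
from h import *
st()"
```

```text
clock: 3.83
tool_pos: [0.5028, -0.2406, 0.0366]
tcp_rot: [0.003, 1.0, -0.026, 0.005]
ft_force: [-0.2, 0.2, -3.0]
grip_width: 0.0268
clk 3.83 pos [ 502.8 -240.6   36.6] yaw -3.0 F [-0.2  0.2 -3. ] M [-0.01  0.07 -0.06] w 26.8 q [ 0.3   0.95  0.11  1.92 -0.31  0.28 -0.96]
clock: 4.33
tool_pos: [0.5027, -0.2405, 0.0364]
tcp_rot: [0.003, 1.0, -0.026, 0.004]
ft_force: [0.8, 0.3, -0.9]
grip_width: 0.027
clk 4.33 pos [ 502.7 -240.5   36.4] yaw -3.0 F [ 0.8  0.3 -0.9] M [ 0.04 -0.01 -0.01] w 27.0 q [ 0.3   0.95  0.11  1.92 -0.31  0.28 -0.96]
```

```bash
python3 -m crank '[[0,0,-15,0,0,0,1],[0,0,-30,0,0,0,1],[0,0,-35,0,0,0,1],[0,0,-35,0,0,0,1],[0,0,-35,0,0,0,1],[0,0,-35,0,0,0,1],[0,0,-35,0,0,0,1],[0,0,0,0,0,0,1]]'; python3 -c "
from h import *
go([.515,.0375,.265],10.7)"
```

```text
clock: 5.0
tool_pos: [0.4973, -0.2378, 0.2607]
tcp_rot: [0.0, 1.0, -0.027, -0.003]
ft_force: [0.6, -0.2, -2.8]
grip_width: 0.0273
t [   2.9 -275.8   -4.5] rot [ 0.     0.005 -0.24 ] |deg 13.8
clk 5.00 pos [ 497.3 -237.8  260.7] yaw -3.1 F [ 0.6 -0.2 -2.8] M [-0.04 -0.07  0.04] w 27.3 q [ 0.19  0.6   0.28  1.79 -0.22  0.79 -1.04]
```

```bash
python3 -m crank '[[0,-20,-3,0,0,-0.03,1],[0,-34,0,0,0,-0.03,1],[0,-36,0,0,0,-0.03,1],[3,-36,0,0,0,-0.03,1],[4,-36,0,0,0,-0.03,1],[5,-36,0,0,0,-0.03,1],[5,-20,0,0,0,-0.03,1],[0,0,0,0,0,0,1]]'; python3 -c "
from h import *
go([.515,.0375,.265],10.7)"
```

```text
clock: 5.67
tool_pos: [0.5023, -0.0129, 0.2594]
tcp_rot: [0.002, 0.997, 0.079, -0.005]
ft_force: [0.6, 0.3, -2.6]
grip_width: 0.027
t [ 20.5 -47.8  -6. ] rot [ 0.003  0.01  -0.028] |deg 1.7
clk 5.67 pos [502.3 -12.9 259.4] yaw 9.1 F [ 0.6  0.3 -2.6] M [0.   0.03 0.  ] w 27.0 q [-0.23  0.54  0.25  1.93 -0.19  0.71 -1.28]
```

```bash
python3 -m crank '[[8,-16,-3,0,0.01,-0.028,1],[8,-18,-3,0,0,0,1],[4,-10,0,0,0,0,1],[0,0,0,0,0,0,1],[0,0,0,0,0,0,1]]'; python3 -c "
from h import *
go([.515,.0375,.265],10.7)
for n,c in [('scene',(330,60,450,180)),('side',(200,130,360,260))]:
    im=r.camera(n);cv2.imwrite('pics/%s4.png'%n,im);crop(im,*c,4.5,'pics/%s4c.png'%n)
cv2.imwrite('pics/w4.png',r.camera('wrist'))
print(proj('scene',[.515,.0375,.2]),proj('side',[.515,.0375,.2]))"
```

```text
clock: 6.08
tool_pos: [0.5106, 0.0355, 0.2609]
tcp_rot: [0.002, 0.995, 0.095, -0.005]
ft_force: [0.2, -0.5, -3.6]
grip_width: 0.0271
t [ 4.7 -1.1 -4.1] rot [0.003 0.01  0.003] |deg 0.6
clk 6.08 pos [510.6  35.5 260.9] yaw 10.9 F [ 0.2 -0.5 -3.6] M [-0.02  0.05  0.04] w 27.1 q [-0.32  0.55  0.25  1.9  -0.19  0.73 -1.34]
[373.0805628  112.05370939] [275.84899162 236.41347252]
```

View pics/scene4c.png

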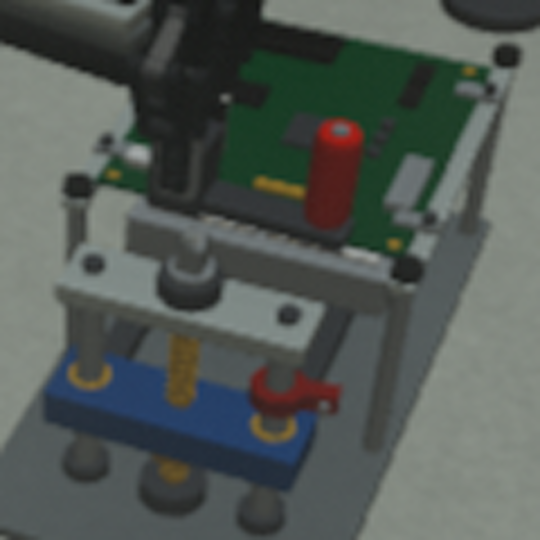

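View pics/side4c.png

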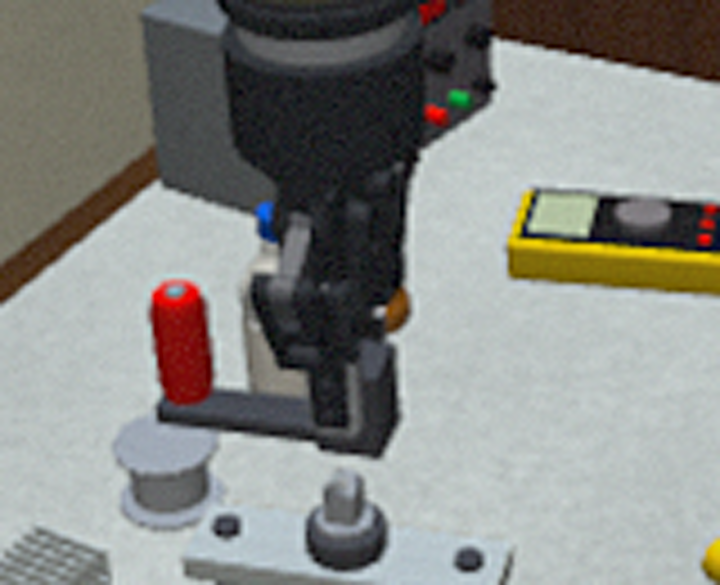

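View pics/w4.png

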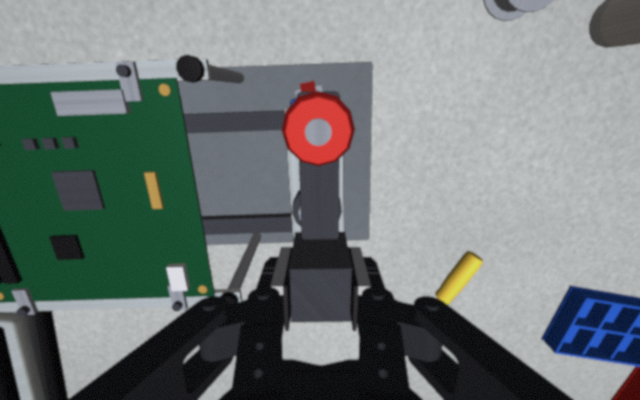

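```bash
python3 -c "
from h import *
p=r.camera_params('wrist');K=p['K'];M=p['mount']
def f(u,v,z): 
    d=M[:3,:3]@np.linalg.solve(K,[u,v,1]);return (M[:3,3]+d*(z-M[2,3])/d[2])*1e3
print(f(318,131,-.0255),f(293,266,-.0035),f(350,266,-.0035),f(353,320,-.0035),f(287,320,-.0035))
im=cv2.imread('pics/w4.png');crop(im,260,90,380,350,2.3,'pics/w4c.png')
# knob by two fixed views top
a=(330+341/4.5,60+128/4.5);b=(200+177/4.5,130+290/4.5)
print(meet(ray('scene',a),ray('side',b)))
"
```

```text
[ 7.25440530e+01 -3.83521483e-02 -2.55000000e+01] [ 12.52449944 -11.20234416  -3.5       ] [12.55074731 13.62082018 -3.5       ] [-16.07951197  15.92659247  -3.5       ] [-16.11850313 -14.79735795  -3.5       ]
(array([0.58174282, 0.04910216, 0.28476732]), [np.float64(0.6712914060873538), np.float64(0.6712914060871678)])
```

View pics/w4c.png

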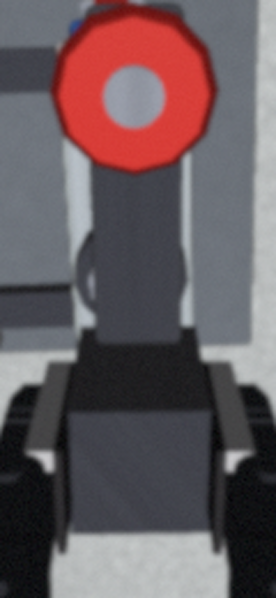

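```bash
python3 -m crank '[[6.5,-1.5,4,0,0.01,0,1],[0,0,8,0,0,0,1],[0,0,0,0,0,0,1],[0,0,0,0,0,0,1]]'; python3 -c "
from h import *
go([.5168,.038,.2425],10.7)"
```

```text
clock: 6.57
tool_pos: [0.5171, 0.0335, 0.2479]
tcp_rot: [0.003, 0.996, 0.091, 0.001]
ft_force: [-0.1, 0.2, -3.2]
grip_width: 0.0269
t [ 0.5 -4.5  5.4] rot [ 0.005 -0.001 -0.005] |deg 0.4
clk 6.57 pos [517.1  33.5 247.9] yaw 10.4 F [-0.1  0.2 -3.2] M [-0.01  0.07  0.03] w 26.9 q [-0.31  0.57  0.24  1.91 -0.2   0.69 -1.34]
```

```bash
python3 -m crank '[[0.5,-4.5,4,0.005,0,0,1],[0,0,0,0,0,0,1]]'; python3 -c "
from h import *
go([.5168,.038,.2425],10.7)"; python3 -m crank '[[0,-1,2,0,0,0,1],[0,0,0,0,0,0,1]]'; python3 -c "
from h import *
go([.5168,.038,.2425],10.7)
for n,c in [('scene',(330,60,450,180)),('side',(200,130,360,260))]:
    im=r.camera(n);cv2.imwrite('pics/%s5.png'%n,im);crop(im,*c,4.5,'pics/%s5c.png'%n)"
```

```text
clock: 6.73
tool_pos: [0.5165, 0.0377, 0.2432]
tcp_rot: [-0.0, 0.996, 0.09, 0.0]
ft_force: [-0.8, 0.8, -3.3]
grip_width: 0.0267
t [ 0.3 -0.2  0.7] rot [-0.    -0.    -0.006] |deg 0.4
clk 6.73 pos [516.5  37.7 243.2] yaw 10.3 F [-0.8  0.8 -3.3] M [-0.01  0.04  0.09] w 26.7 q [-0.31  0.57  0.24  1.91 -0.2   0.68 -1.34]
clock: 6.9
tool_pos: [0.5162, 0.0389, 0.2408]
tcp_rot: [-0.0, 0.996, 0.09, -0.0]
ft_force: [-0.7, 0.9, -3.6]
grip_width: 0.0268
t [ 0.4  1.  -1.7] rot [-0.     0.    -0.006] |deg 0.3
clk 6.90 pos [516.2  38.9 240.8] yaw 10.4 F [-0.7  0.9 -3.6] M [-0.01  0.11 -0.04] w 26.8 q [-0.31  0.58  0.23  1.91 -0.21  0.67 -1.34]
```

View pics/scene5c.png

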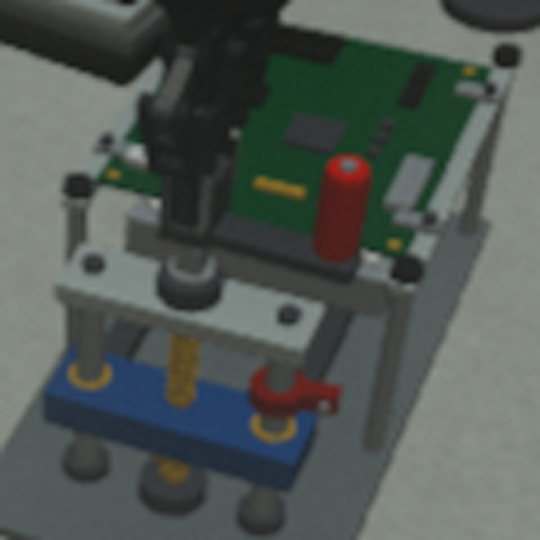

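View pics/side5c.png

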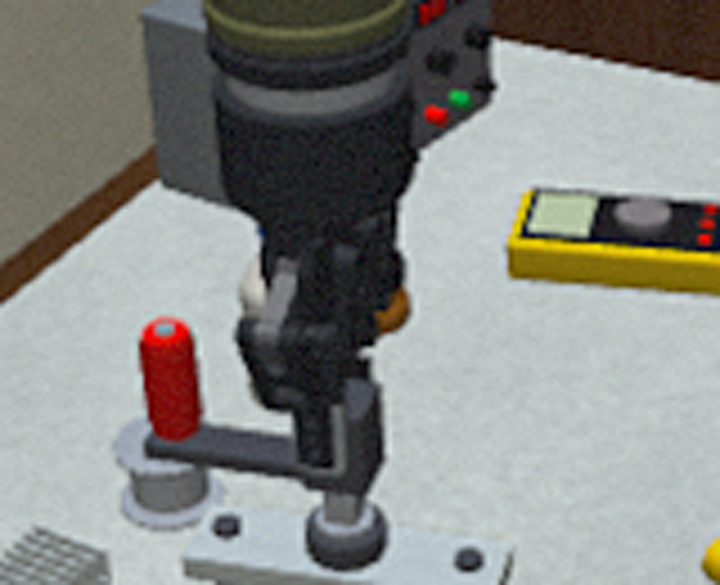

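```bash
python3 -m crank '[[0.5,1,3,0,0,0,1],[0,0,2,0,0,0,1],[0,0,2,0,0,0,1]]'; python3 -c "
from h import *
go([.5168,.038,.2185],10.7)"
```

```text
clock: 7.25
tool_pos: [0.5179, 0.0376, 0.2345]
tcp_rot: [0.0, 0.996, 0.09, 0.001]
ft_force: [0.6, -0.4, -1.2]
grip_width: 0.0269
t [-1.1 -0.6 15.9] rot [ 0.001 -0.003 -0.006] |deg 0.4
clk 7.25 pos [517.9  37.6 234.5] yaw 10.3 F [ 0.6 -0.4 -1.2] M [0.23 0.22 0.04] w 26.9 q [-0.3   0.59  0.23  1.92 -0.21  0.65 -1.34]
```

```bash
python3 -m crank '[[-0.5,0,2,0,0,0,1],[0,0,2,0,0,0,1]]'; python3 -c "
from h import *
go([.5168,.038,.2185],10.7)"
```

```text
clock: 7.42
tool_pos: [0.5175, 0.0379, 0.2301]
tcp_rot: [-0.0, 0.996, 0.09, 0.002]
ft_force: [1.3, -0.6, -2.8]
grip_width: 0.0273
t [-0.7 -0.2 11.6] rot [-0.    -0.003 -0.006] |deg 0.4
clk 7.42 pos [517.5  37.9 230.1] yaw 10.4 F [ 1.3 -0.6 -2.8] M [-0.05  0.12 -0.04] w 27.3 q [-0.3   0.59  0.23  1.93 -0.21  0.64 -1.33]
```

```bash
python3 -m crank '[[-0.3,0,2.5,0,0,0,1],[0,0,2.5,0,0,0,1],[0,0,2.5,0,0,0,1]]'; python3 -c "
from h import *
go([.5168,.038,.2185],10.7)"
```

```text
clock: 7.67
tool_pos: [0.5172, 0.0378, 0.2218]
tcp_rot: [-0.0, 0.996, 0.09, 0.002]
ft_force: [-0.5, 0.2, -3.5]
grip_width: 0.0267
t [-0.4 -0.3  3.3] rot [ 0.    -0.003 -0.006] |deg 0.4
clk 7.67 pos [517.2  37.8 221.8] yaw 10.4 F [-0.5  0.2 -3.5] M [0.07 0.06 0.03] w 26.7 q [-0.3   0.61  0.22  1.93 -0.22  0.62 -1.33]
```

```bash
python3 -m crank '[[0,0,2,0,0,0,1],[0,0,2,0,0,0,1],[0,0,1,0,0,0,1]]'; python3 -c "
from h import *
go([.5168,.038,.2185],10.7)"
```

```text
clock: 7.92
tool_pos: [0.5173, 0.0379, 0.2183]
tcp_rot: [-0.001, 0.996, 0.09, 0.002]
ft_force: [-4.0, 1.3, 13.0]
grip_width: 0.0273
t [-0.4 -0.2 -0.2] rot [-0.001 -0.004 -0.006] |deg 0.4
clk 7.92 pos [517.3  37.9 218.3] yaw 10.3 F [-4.   1.3 13. ] M [0.09 1.   0.01] w 27.3 q [-0.3   0.61  0.22  1.94 -0.22  0.61 -1.33]
```

```bash
python3 -m crank '[[0,0,0,0,0,0,0],[0,0,0,0,0,0,0],[0,0,0,0,0,0,0],[0,0,0,0,0,0,0],[0,0,0,0,0,0,0],[0,0,0,0,0,0,0]]'; python3 -m crank '[[0,0,-20,0,0,0,0],[0,0,-30,0,0,0,0],[0,0,-30,0,0,0,0],[0,0,0,0,0,0,0]]'; python3 -c "
from h import *
st()
for n,c in [('scene',(330,60,450,180)),('side',(200,130,360,260))]:
    im=r.camera(n);cv2.imwrite('pics/%s6.png'%n,im);crop(im,*c,4.5,'pics/%s6c.png'%n)
cv2.imwrite('pics/w6.png',r.camera('wrist'))"
```

```text
clock: 8.42
tool_pos: [0.5194, 0.0372, 0.2198]
tcp_rot: [-0.0, 0.996, 0.09, 0.005]
ft_force: [-0.7, -0.1, 0.5]
grip_width: 0.0853
clock: 8.75
tool_pos: [0.5176, 0.0368, 0.3006]
tcp_rot: [0.0, 0.996, 0.09, 0.002]
ft_force: [1.8, -0.6, -0.1]
grip_width: 0.0852
clk 8.75 pos [517.6  36.8 300.6] yaw 10.3 F [ 1.8 -0.6 -0.1] M [-0.01 -0.01 -0.03] w 85.2 q [-0.33  0.5   0.27  1.84 -0.17  0.82 -1.37]
```

View pics/scene6c.png

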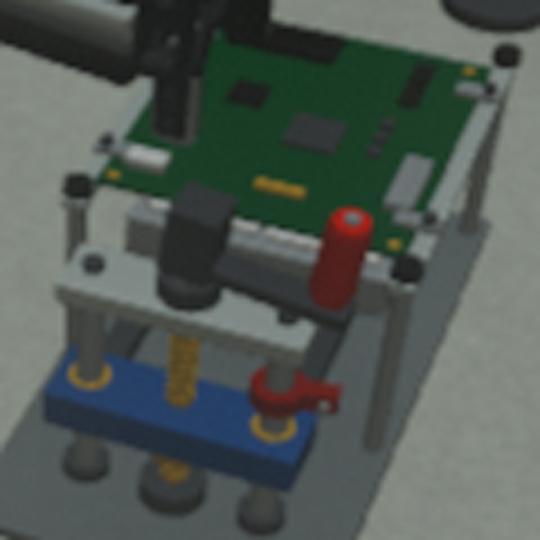

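View pics/side6c.png

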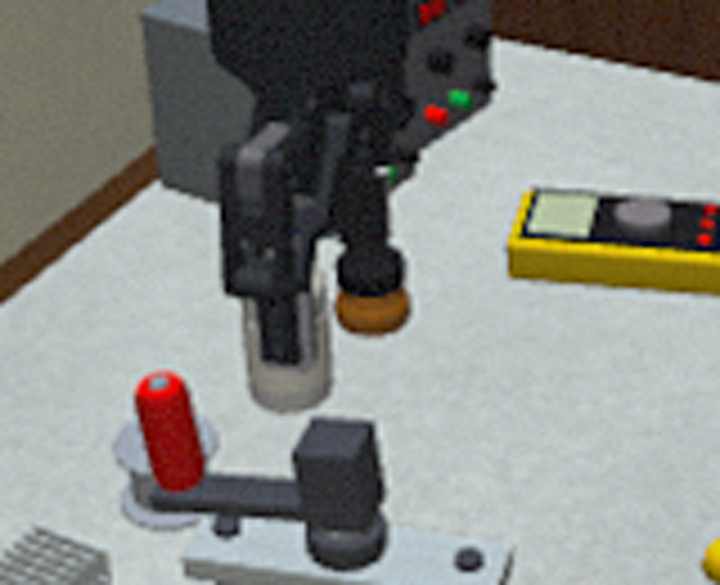

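View pics/w6.png

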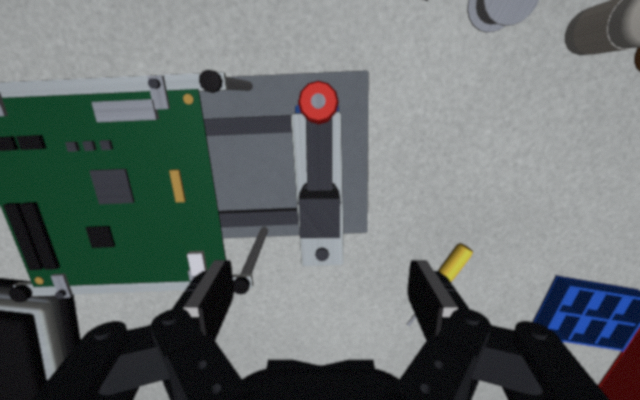

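```bash
python3 -c "
from h import *
d=np.load('w2.npz');KT=(d['K'],d['T'])
B=[onplane('wrist',(234+a/4,48+b/4),.164,KT) for a,b in [(63,362),(736,208)]];print(B)
rod=B[1]
a=cv2.imread('pics/scene6.png');b=cv2.imread('pics/side0.png')
for n in ['scene','side']:
  for z in [.05,.07,.08,.09,.1,.11,.12,.13]:
    print(n,z,np.round(proj(n,[rod[0],rod[1],z]),1))
crop(a,375,125,415,165,15,'pics/ra.png');crop(b,230,255,275,290,16,'pics/rb.png')"
```

```text
[array([0.46066263, 0.0250865 , 0.164     ]), array([0.56960224, 0.04963974, 0.164     ])]
scene 0.05 [389.5 164.5]
scene 0.07 [390.3 158.9]
scene 0.08 [390.7 156. ]
scene 0.09 [391.1 153.1]
scene 0.1 [391.6 150.1]
scene 0.11 [392.  147.1]
scene 0.12 [392.4 144.1]
scene 0.13 [392.9 141. ]
side 0.05 [254.2 289.2]
side 0.07 [253.5 282.2]
side 0.08 [253.1 278.7]
side 0.09 [252.7 275.1]
side 0.1 [252.3 271.4]
side 0.11 [251.9 267.8]
side 0.12 [251.6 264. ]
side 0.13 [251.2 260.3]
```

View pics/ra.png

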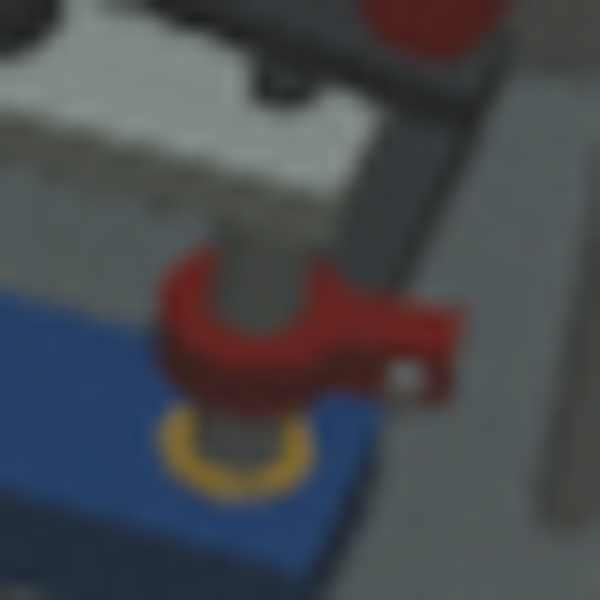

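View pics/rb.png

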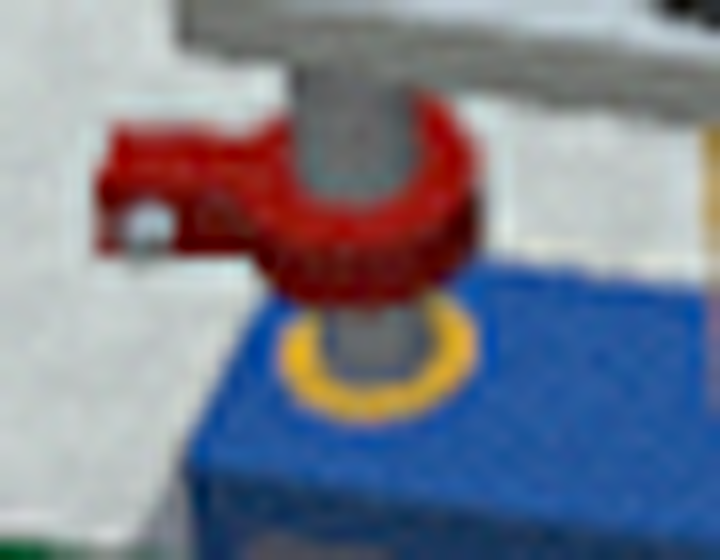

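```bash
python3 -c "
from h import *
k=onplane('wrist',(318.5,101.5),.241);print(k, k[:2]-[.515,.0375])
v=k[:2]-[.515,.0375];print(np.hypot(*v),np.degrees(np.arctan2(v[1],v[0])))
a=(330+351/4.5,60+215/4.5);b=(200+161/4.5,130+380/4.5)
print(meet(ray('scene',a),ray('side',b)))
go([.588,.052,.26],10.5)
"
```

```text
[0.59261984 0.05176454 0.241     ] [0.07761984 0.01426454]
0.07891968607611115 10.413303494121257
(array([0.59307763, 0.05169138, 0.23774175]), [np.float64(0.43152518858630384), np.float64(0.43152518858624406)])
t [75.2 -1.4 35.4] rot [-0.001  0.006 -0.003] |deg 0.4
clk 8.90 pos [514.5  37.1 295.8] yaw 10.3 F [-0.1  0.   0.1] M [-0.03 -0.   -0.  ] w 85.5 q [-0.33  0.5   0.27  1.85 -0.18  0.82 -1.37]
```

```bash
python3 -m crank '[[36,-1,0,0,0,0,0],[36,-1,0,0,0.006,0,0],[4,0,20,0,0,0,0],[0,0,20,0,0,0,0],[0,0,0,0,0,0,0]]'; python3 -c "
from h import *
go([.5907,.0513,.218],10.5)
"
```

```text
clock: 9.32
tool_pos: [0.5836, 0.0527, 0.2456]
tcp_rot: [-0.001, 0.996, 0.089, -0.009]
ft_force: [-0.6, 0.7, -1.3]
grip_width: 0.0851
t [ 7.3  2.7 27.5] rot [-0.003  0.018 -0.004] |deg 1.0
clk 9.32 pos [583.6  52.7 245.6] yaw 10.3 F [-0.6  0.7 -1.3] M [ 0.01  0.04 -0.04] w 85.1 q [-0.31  0.66  0.25  1.69 -0.21  0.83 -1.36]
```

```bash
python3 -m crank '[[7,2,9,0,0.018,0,0],[0,0.5,9,0,0,0,0],[0,0,9,0,0,0,0],[0,0,0,0,0,0,0]]'; python3 -c "
from h import *
go([.5907,.0513,.218],10.5)
"
```

```text
clock: 9.65
tool_pos: [0.5876, 0.0513, 0.214]
tcp_rot: [-0.001, 0.996, 0.089, -0.004]
ft_force: [-0.3, 0.4, 0.1]
grip_width: 0.0853
t [ 3.   0.5 -4.1] rot [-0.004  0.009 -0.005] |deg 0.6
clk 9.65 pos [587.6  51.3 214. ] yaw 10.2 F [-0.3  0.4  0.1] M [0.04 0.04 0.  ] w 85.3 q [-0.29  0.71  0.23  1.72 -0.22  0.75 -1.35]
```

```bash
python3 -m crank '[[3,0,-5,0,0.009,0,0],[0,0,0,0,0,0,0.3],[0,0,0,0,0,0,1],[0,0,0,0,0,0,1],[0,0,0,0,0,0,1],[0,0,0,0,0,0,1],[0,0,0,0,0,0,1],[0,0,0,0,0,0,1]]'; python3 -c "
from h import *
go([.5907,.0513,.218],10.5)
cv2.imwrite('pics/w7.png',r.camera('wrist'))
im=r.camera('side');crop(im,200,130,360,260,4.5,'pics/side7c.png')
"
```

```text
clock: 10.32
tool_pos: [0.5911, 0.0518, 0.2223]
tcp_rot: [-0.002, 0.996, 0.089, 0.002]
ft_force: [-0.2, 0.1, -0.3]
grip_width: 0.0229
t [-0.5  0.5  4.3] rot [-0.004 -0.004 -0.005] |deg 0.4
clk 10.32 pos [591.1  51.8 222.3] yaw 10.2 F [-0.2  0.1 -0.3] M [-0.03  0.    0.03] w 22.9 q [-0.3   0.69  0.23  1.71 -0.22  0.76 -1.35]
```

View pics/side7c.png

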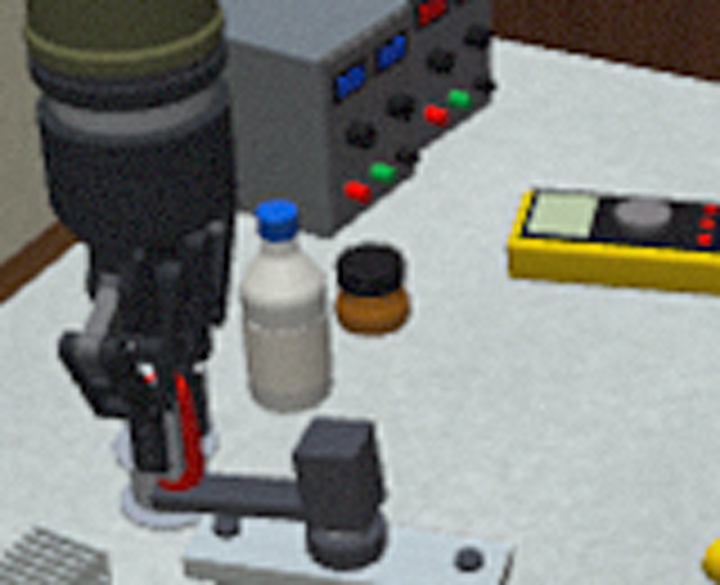

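```bash
cat >> h.py <<'E'
C=np.array([.515,.0375])
def wind(step,n,Rad=.0755,z=.2195,yaw=10.4):
    o=r.observe();T=toolT(o);p=T[:3,3];v=p[:2]-C;th=np.arctan2(v[1],v[0])
    F=o['ft_force'];er=v/np.hypot(*v);et=np.array([er[1],-er[0]])
    print('ang %.1f rad %.1f z %.1f Fcw %.1f Fr %.1f Fz %.1f'%(np.degrees(th),np.hypot(*v)*1e3,p[2]*1e3,F[:2]@et,F[:2]@er,F[2]),'clk %.2f'%o['clock'])
    a=np.radians(yaw);x=np.array([np.cos(a),np.sin(a),0]);zz=np.array([0,0,-1.]);G=np.stack([x,np.cross(zz,x),zz],1)
    print('rot fix',np.round(R.from_matrix(T[:3,:3].T@G).as_rotvec(),3))
    q=p.copy()
    for i in range(n):
        t=th-np.radians(step)*(i+1); g=np.array([*(C+Rad*np.array([np.cos(t),np.sin(t)])),z])
        print(np.round(T[:3,:3].T@(g-q)*1e3,1)); q=g
E
python3 -c "
from h import *
wind(10,6)"
```

```text
ang 10.7 rad 77.4 z 222.2 Fcw 0.6 Fr -0.8 Fz 0.2 clk 10.42
rot fix [-0.004 -0.004 -0.003]
[-3.  13.1  2.6]
[-3.3 12.7 -0.1]
[-5.5 12.  -0.1]
[-7.5 10.8 -0.1]
[-9.2  9.4 -0.1]
[-10.7   7.6  -0.1]
```

```bash
python3 -m crank '[[-2,13,1,0,0,0,1],[-3.3,12.7,0,0,0,0,1],[-5.5,12,0,0,0,0,1],[-7.5,11,0,0,0,0,1]]'; python3 -c "
from h import *
wind(12,8)"
```

```text
clock: 10.75
tool_pos: [0.5864, 0.0093, 0.2229]
tcp_rot: [-0.008, 0.995, 0.094, 0.007]
ft_force: [2.1, 2.7, 5.5]
grip_width: 0.0226
ang -21.6 rad 76.7 z 222.9 Fcw -3.3 Fr 1.0 Fz 5.5 clk 10.75
rot fix [-0.015 -0.016  0.008]
[-10.9  11.7   3. ]
[-12.2  10.1  -0.3]
[-14.    7.3  -0.3]
[-15.2   4.2  -0.3]
[-15.8   1.   -0.3]
[-15.6  -2.3  -0.2]
[-14.8  -5.5  -0.2]
[-13.3  -8.5  -0.1]
```

```bash
python3 -m crank '[[-10.5,12,2,-0.015,-0.016,0.008,1],[-12.3,10,0,0,0,0,1],[-14,7.3,0,0,0,0,1],[-15.2,4.2,0,0,0,0,1],[-15.8,1,0,0,0,0,1],[-15.6,-2.3,0,0,0,0,1]]'; python3 -c "
from h import *
wind(14,8)"
```

```text
clock: 11.25
tool_pos: [0.5186, -0.0373, 0.2285]
tcp_rot: [-0.005, 0.996, 0.087, 0.016]
ft_force: [4.1, 4.4, 5.3]
grip_width: 0.0227
ang -87.3 rad 74.9 z 228.5 Fcw -4.3 Fr -4.2 Fz 5.3 clk 11.25
rot fix [-0.008 -0.032 -0.006]
[-18.2  -3.9   8.4]
[-16.2  -8.7  -0.5]
[-13.6 -12.4  -0.3]
[-10.2 -15.3  -0.2]
[ -6.2 -17.3  -0.1]
[ -1.8 -18.3   0.1]
[  2.7 -18.2   0.2]
[  7.  -17.    0.4]
```

```bash
python3 -c "
from h import *
im=r.camera('side');crop(im,200,130,360,260,4.5,'pics/side8c.png')
im=r.camera('scene');crop(im,330,60,450,180,4.5,'pics/scene8c.png')
"
```

```text
(no output)
```

View pics/side8c.png

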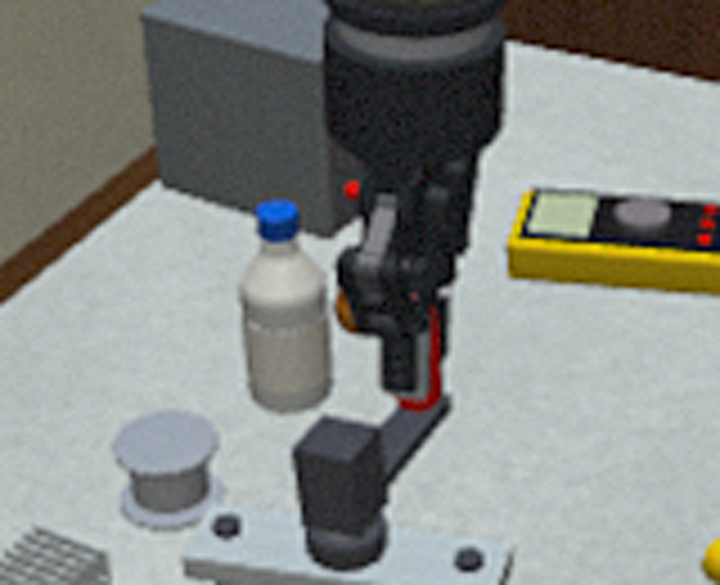

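View pics/scene8c.png

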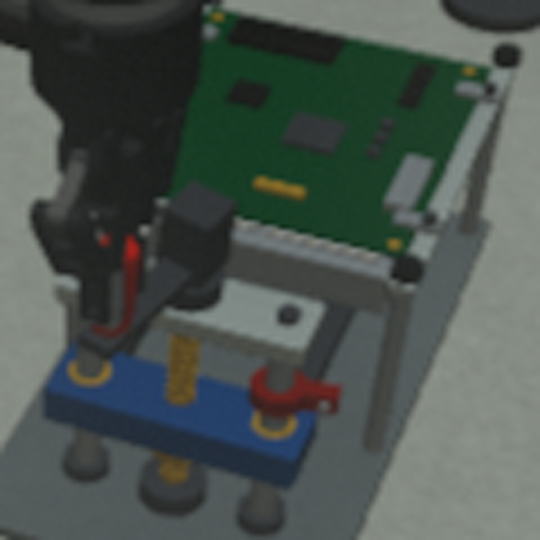

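```bash
python3 -m crank '[[-18,-3.9,4,-0.008,-0.02,-0.006,1],[-16.2,-8.7,3,0,-0.01,0,1],[-13.6,-12.4,1,0,0,0,1],[-10.2,-15.3,0,0,0,0,1]]'; python3 -c "
from h import *
wind(14,8)"
```

```text
clock: 11.68
tool_pos: [0.465, -0.02, 0.2273]
tcp_rot: [0.006, 0.996, 0.083, 0.019]
ft_force: [0.2, -5.7, 1.9]
grip_width: 0.0225
ang -131.0 rad 76.2 z 227.3 Fcw -3.9 Fr 4.1 Fz 1.9 clk 11.68
rot fix [ 0.016 -0.037 -0.016]
[ -9.6 -16.1   7.2]
[ -5.8 -17.4  -0.5]
[ -1.4 -18.3  -0.3]
[  3.  -18.1  -0.2]
[  7.3 -16.9   0. ]
[ 11.2 -14.6   0.2]
[ 14.4 -11.5   0.3]
[16.7 -7.6  0.5]
```

```bash
python3 -m crank '[[-9.6,-16,4,0.016,-0.03,-0.016,1],[-5.8,-17.4,2,0,-0.01,0,1],[-1.4,-18.3,1,0,0,0,1],[3,-18.1,0,0,0,0,1],[7.3,-17,0,0,0,0,1]]'; python3 -c "
from h import *
wind(14,8)"
```

```text
clock: 12.1
tool_pos: [0.4373, 0.0435, 0.2248]
tcp_rot: [0.01, 0.997, 0.077, -0.001]
ft_force: [-10.2, -3.0, 11.8]
grip_width: 0.0228
ang 175.6 rad 77.9 z 224.8 Fcw -3.8 Fr 9.9 Fz 11.8 clk 12.10
rot fix [ 0.019  0.005 -0.027]
[  8.7 -16.8   4.9]
[ 10.4 -15.2  -0.3]
[ 13.7 -12.2  -0.3]
[16.3 -8.6 -0.2]
[17.9 -4.4 -0.2]
[18.4  0.1 -0.1]
[17.8  4.5  0. ]
[16.2  8.7  0.1]
```

```bash
sed -i 's/^C=.*/C=np.array([.5143,.0375])/; s/Rad=.0755,z=.2195/Rad=.0768,z=.223/' h.py; python3 -c "
from h import *
wind(14,6)"
```

```text
ang 175.5 rad 77.2 z 224.8 Fcw -3.8 Fr 9.9 Fz 11.8 clk 12.10
rot fix [ 0.019  0.005 -0.027]
[  6.9 -17.5   1.4]
[ 10.6 -15.5  -0.3]
[ 14.  -12.4  -0.3]
[16.6 -8.7 -0.2]
[18.2 -4.4 -0.2]
[18.7  0.1 -0.1]
```

```bash
python3 -m crank '[[7,-17.5,0,0.019,0,-0.027,1],[10.6,-15.5,0,0,0,0,1],[14,-12.4,0,0,0,0,1],[16.6,-8.7,0,0,0,0,1],[18.2,-4.4,0,0,0,0,1]]'; python3 -c "
from h import *
wind(14,6)"
```

```text
clock: 12.52
tool_pos: [0.4763, 0.1034, 0.2255]
tcp_rot: [0.004, 0.996, 0.087, -0.017]
ft_force: [-9.8, 9.5, 15.8]
grip_width: 0.0229
ang 119.9 rad 76.0 z 225.5 Fcw -3.7 Fr 13.2 Fz 15.8 clk 12.52
rot fix [ 0.004  0.036 -0.006]
[18.1 -4.9  1.8]
[18.7  0.4 -0.7]
[18.1  4.9 -0.6]
[16.3  9.1 -0.5]
[13.7 12.8 -0.4]
[10.2 15.7 -0.3]
```

```bash
python3 -m crank '[[18,-6,-0.5,0,0.02,0,1],[18.7,-0.5,-0.7,0,0.01,0,1],[18.1,4.5,-0.6,0,0,0,1],[16.3,9.1,-0.5,0,0,0,1],[13.7,12.8,-0.4,0,0,0,1]]'; python3 -c "
from h import *
wind(14,6,z=.225)
im=r.camera('side');crop(im,200,130,360,260,4.5,'pics/side9c.png')
im=r.camera('scene');crop(im,330,60,450,180,4.5,'pics/scene9c.png')"
```

```text
clock: 12.93
tool_pos: [0.5556, 0.0999, 0.2269]
tcp_rot: [0.001, 0.996, 0.092, -0.012]
ft_force: [-0.9, 6.2, 4.7]
grip_width: 0.0229
ang 56.5 rad 74.8 z 226.9 Fcw -4.2 Fr 4.7 Fz 4.7 clk 12.93
rot fix [-0.001  0.024  0.003]
[13.2 13.2  1.6]
[ 7.9 17.  -0.2]
[ 3.5 18.4 -0.1]
[-1.  18.7  0. ]
[-5.5 17.9  0.1]
[-9.7 16.   0.2]
```

View pics/scene9c.png

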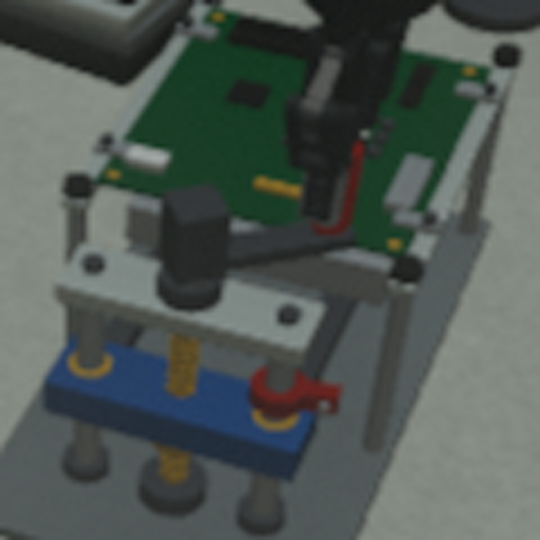

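View pics/side9c.png

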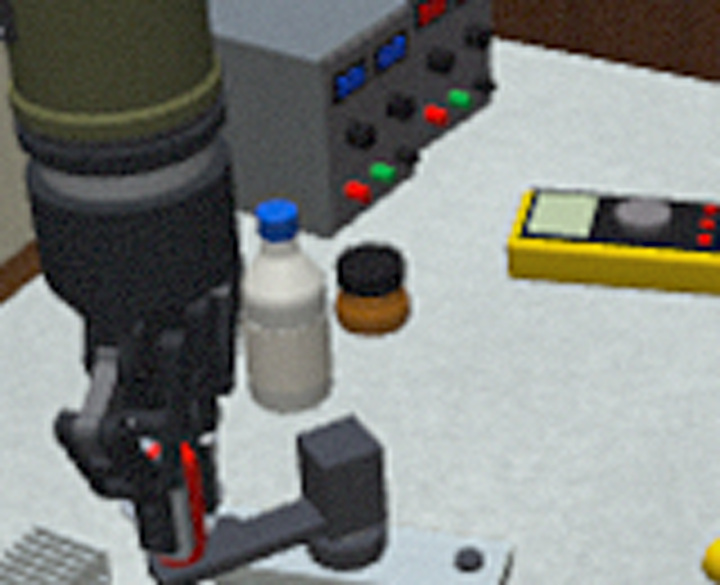

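```bash
python3 -m crank '[[13.2,13.2,0,0,0.02,0,1],[7.9,17,-0.2,0,0,0,1],[3.5,18.4,0,0,0,0,1],[-1,18.7,0,0,0,0,1],[-5.5,18,0,0,0,0,1]]'; python3 -c "
from h import *
wind(14,6,z=.225)"
```

```text
clock: 13.45
tool_pos: [0.5856, 0.0153, 0.2265]
tcp_rot: [-0.002, 0.996, 0.094, -0.007]
ft_force: [-4.6, 5.3, 5.0]
grip_width: 0.0228
ang -17.3 rad 74.7 z 226.5 Fcw -3.7 Fr -6.0 Fz 5.0 clk 13.45
rot fix [-0.006  0.014  0.006]
[-8.9 16.3  1.5]
[-14.1  12.3   0.1]
[-16.7   8.5   0.2]
[-18.2   4.2   0.2]
[-18.7  -0.3   0.3]
[-18.1  -4.9   0.3]
```

```bash
sed -i 's/^C=.*/C=np.array([.5130,.0378])/; s/Rad=.0768/Rad=.0755/' h.py; python3 -c "
from h import *
wind(14,6,z=.225)"
```

```text
ang -17.2 rad 76.0 z 226.5 Fcw -3.7 Fr -6.0 Fz 5.0 clk 13.45
rot fix [-0.006  0.014  0.006]
[-11.   14.8   1.5]
[-13.9  12.1   0.1]
[-16.4   8.4   0.2]
[-17.9   4.2   0.2]
[-18.4  -0.3   0.3]
[-17.8  -4.7   0.3]
```

```bash
python3 -m crank '[[-11,14.8,0.5,0,0.014,0,1],[-13.9,12.1,0.1,0,0,0,1],[-16.4,8.4,0,0,0,0,1],[-17.9,4.2,0,0,0,0,1],[-18.4,-0.3,0,0,0,0,1]]'; python3 -c "
from h import *
wind(14,6,z=.225)"
```

```text
clock: 13.87
tool_pos: [0.512, -0.0383, 0.2264]
tcp_rot: [-0.009, 0.996, 0.093, -0.001]
ft_force: [5.3, 13.6, -2.5]
grip_width: 0.0225
ang -90.7 rad 76.1 z 226.4 Fcw -5.1 Fr -13.7 Fz -2.5 clk 13.87
rot fix [-0.019  0.     0.004]
[-17.4  -6.3   1.6]
[-15.5  -9.8   0.2]
[-12.7 -13.3   0.3]
[ -9.1 -16.    0.3]
[ -5.  -17.7   0.3]
[ -0.5 -18.4   0.3]
```

```bash
sed -i 's/^C=.*/C=np.array([.5130,.0392])/; s/Rad=.0755/Rad=.0753/' h.py; python3 -c "
from h import *
wind(14,6,z=.2258)"
```

```text
ang -90.7 rad 77.5 z 226.4 Fcw -5.1 Fr -13.7 Fz -2.5 clk 13.87
rot fix [-0.019  0.     0.004]
[-17.   -7.9   0.8]
[-15.5  -9.8   0.2]
[-12.7 -13.3   0.3]
[ -9.1 -15.9   0.3]
[ -5.  -17.7   0.3]
[ -0.5 -18.3   0.3]
```

```bash
python3 -m crank '[[-17,-8,0.6,-0.019,0,0,1],[-15.5,-9.8,0.2,0,0,0,1],[-12.7,-13.3,0.2,0,0,0,1],[-9.1,-15.9,0.2,0,0,0,1],[-5,-17.7,0.2,0,0,0,1]]'; python3 -c "
from h import *
wind(14,6,z=.2258)"
```

```text
clock: 14.28
tool_pos: [0.4447, 0.006, 0.2268]
tcp_rot: [0.004, 0.996, 0.087, 0.011]
ft_force: [4.4, -2.1, -4.0]
grip_width: 0.0226
ang -154.0 rad 75.9 z 226.8 Fcw -3.8 Fr -3.0 Fz -4.0 clk 14.28
rot fix [ 0.01  -0.021 -0.008]
[ -2.3 -18.3   0.8]
[  1.6 -18.3  -0.2]
[  6.  -17.4  -0.1]
[ 10.  -15.4   0.1]
[ 13.4 -12.5   0.2]
[16.1 -8.9  0.2]
```

```bash
python3 -m crank '[[-2.3,-18.3,1,0.01,-0.02,0,1],[1.6,-18.3,0,0,0,0,1],[6,-17.4,0,0,0,0,1],[10,-15.4,0,0,0,0,1],[13.4,-12.5,0,0,0,0,1]]'; python3 -c "
from h import *
wind(14,6,z=.225)"
```

```text
clock: 14.7
tool_pos: [0.4492, 0.0772, 0.2259]
tcp_rot: [0.007, 0.997, 0.079, -0.007]
ft_force: [-10.6, 1.1, 15.1]
grip_width: 0.0229
ang 149.2 rad 74.2 z 225.9 Fcw -4.5 Fr 9.7 Fz 15.1 clk 14.70
rot fix [ 0.014  0.015 -0.024]
[ 12.6 -13.2   0.6]
[16.  -8.9 -0.4]
[17.7 -4.8 -0.3]
[18.3 -0.4 -0.3]
[17.9  4.1 -0.2]
[16.4  8.3 -0.1]
```

```bash
python3 -m crank '[[12,-14,-0.4,0.014,0.015,-0.024,1],[16,-9,-0.4,0,0,0,1],[17.7,-4.8,-0.3,0,0,0,1],[18.3,-0.4,-0.3,0,0,0,1]]'; python3 -c "
from h import *
wind(10,6,z=.2258)
im=r.camera('side');cv2.imwrite('pics/side10.png',im);crop(im,225,240,285,300,10,'pics/side10c.png')
im=r.camera('scene');cv2.imwrite('pics/scene10.png',im);crop(im,330,110,430,180,7,'pics/scene10c.png')"
```

```text
clock: 15.03
tool_pos: [0.4971, 0.1111, 0.2266]
tcp_rot: [0.002, 0.996, 0.09, -0.011]
ft_force: [-6.7, 7.9, 10.1]
grip_width: 0.0226
ang 102.5 rad 73.6 z 226.6 Fcw -4.8 Fr 9.2 Fz 10.1 clk 15.03
rot fix [ 0.002  0.022 -0.   ]
[13.1 -1.   0.5]
[12.8  2.9 -0.3]
[12.1  5.1 -0.3]
[11.   7.1 -0.2]
[ 9.6  8.9 -0.2]
[ 7.9 10.5 -0.2]
```

View pics/scene10c.png

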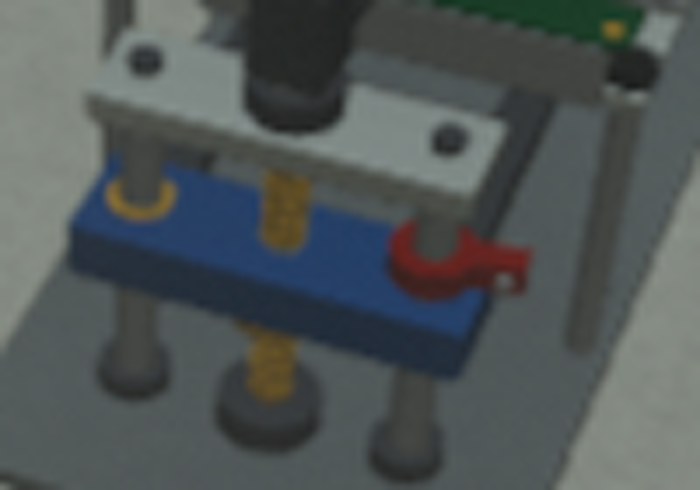

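View pics/side10c.png

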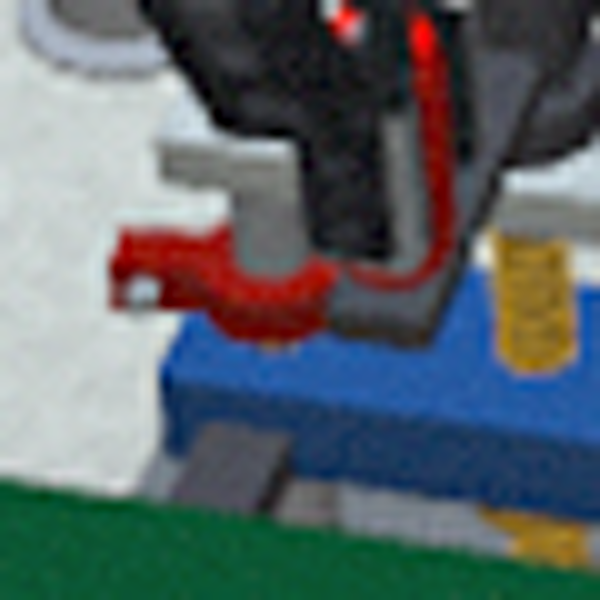

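```bash
python3 -m crank '[[13.1,-1.5,0,0,0.02,0,1],[12.8,2.5,-0.3,0,0,0,1],[12.1,5.1,-0.3,0,0,0,1],[11,7.1,-0.2,0,0,0,1]]'; python3 -c "
from h import *
wind(5,6,z=.2258)"
```

```text
clock: 15.47
tool_pos: [0.5441, 0.1063, 0.2271]
tcp_rot: [-0.0, 0.996, 0.093, -0.005]
ft_force: [-1.9, 6.2, 4.6]
grip_width: 0.0226
ang 65.1 rad 73.9 z 227.1 Fcw -4.4 Fr 4.8 Fz 4.6 clk 15.47
rot fix [-0.002  0.01   0.004]
[6.  2.9 1.3]
[ 4.8  4.5 -0.1]
[ 4.4  4.9 -0.1]
[ 4.   5.2 -0. ]
[ 3.5  5.6 -0. ]
[ 3.   5.9 -0. ]
```

```bash
python3 -m crank '[[6,3,0,0,0,0,1],[4.8,4.5,0,0,0,0,1],[4.4,4.9,0,0,0,0,1],[4,5.2,0,0,0,0,1]]'; python3 -c "
from h import *
wind(5,6,z=.2258)"
```

```text
clock: 15.8
tool_pos: [0.5656, 0.0918, 0.2271]
tcp_rot: [-0.002, 0.996, 0.093, -0.007]
ft_force: [-0.8, 4.8, 4.2]
grip_width: 0.0225
ang 45.0 rad 74.4 z 227.1 Fcw -4.0 Fr 2.9 Fz 4.2 clk 15.80
rot fix [-0.006  0.013  0.005]
[4.2 5.1 1.2]
[ 3.   5.9 -0.1]
[ 2.4  6.1 -0.1]
[ 1.9  6.3 -0.1]
[ 1.3  6.4 -0.1]
[ 0.8  6.5 -0. ]
```

```bash
python3 -m crank '[[4.2,5.1,0.5,0,0.01,0,1],[3,5.9,0,0,0,0,1],[2.4,6.1,0,0,0,0,1]]'; python3 -c "
from h import *
wind(5,6,z=.2258)
im=r.camera('side');cv2.imwrite('pics/side11.png',im);crop(im,225,240,285,300,10,'pics/side11c.png')
im=r.camera('scene');cv2.imwrite('pics/scene11.png',im);crop(im,330,110,430,180,7,'pics/scene11c.png')"
```

```text
clock: 16.05
tool_pos: [0.578, 0.0757, 0.2274]
tcp_rot: [-0.004, 0.996, 0.094, -0.002]
ft_force: [0.8, 4.1, 3.5]
grip_width: 0.0223
ang 29.3 rad 74.6 z 227.4 Fcw -3.2 Fr 2.7 Fz 3.5 clk 16.05
rot fix [-0.008  0.002  0.006]
[2.5 6.1 1.5]
[ 1.3  6.4 -0.1]
[ 0.7  6.5 -0.1]
[ 0.1  6.6 -0.1]
[-0.4  6.6 -0.1]
[-1.   6.5 -0. ]
```

View pics/scene11c.png

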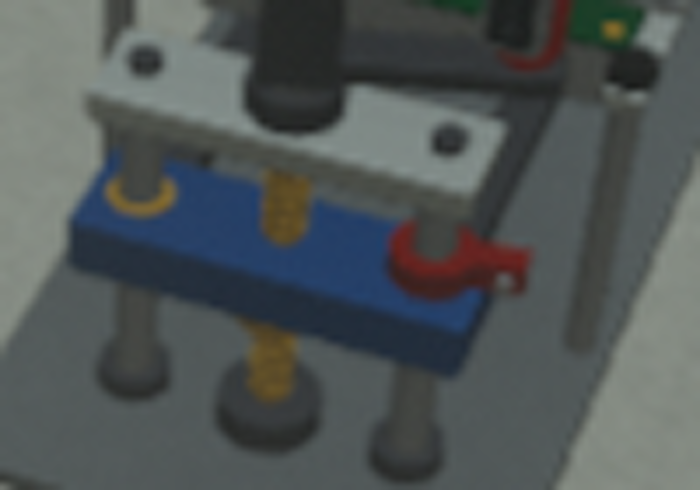

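View pics/side11c.png

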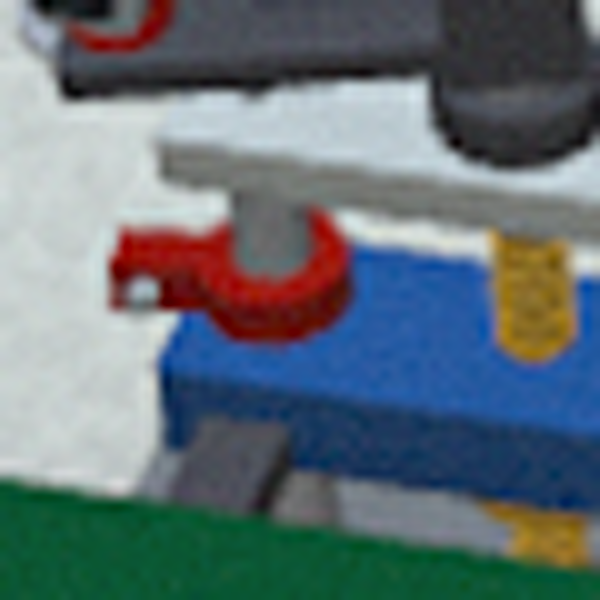

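```bash
python3 -m crank '[[2,6,0.5,0,0,0,1],[1.3,6.4,0,0,0,0,1],[0.7,6.5,0,0,0,0,1]]'; python3 -c "
from h import *
wind(4,6,z=.2258)"; 
```

```text
clock: 16.4
tool_pos: [0.5856, 0.0581, 0.2273]
tcp_rot: [-0.005, 0.996, 0.094, -0.001]
ft_force: [0.9, 4.5, 4.3]
grip_width: 0.0228
ang 14.6 rad 75.0 z 227.3 Fcw -4.2 Fr 2.0 Fz 4.3 clk 16.40
rot fix [-0.009  0.001  0.006]
[0.5 5.2 1.5]
[-0.2  5.3 -0. ]
[-0.6  5.2 -0. ]
[-0.9  5.2 -0. ]
[-1.3  5.1 -0. ]
[-1.6  5.  -0. ]
```

```bash
python3 -m crank '[[-0.5,5.3,0.3,0,0,0,1],[-0.5,5.3,0,0,0,0,1]]'; python3 -c "
from h import *
wind(4,6,z=.2258)"; 
```

```text
clock: 16.57
tool_pos: [0.5877, 0.0473, 0.2274]
tcp_rot: [-0.005, 0.996, 0.094, 0.001]
ft_force: [1.3, 3.5, 4.3]
grip_width: 0.0225
ang 6.2 rad 75.1 z 227.4 Fcw -3.4 Fr 1.6 Fz 4.3 clk 16.57
rot fix [-0.01  -0.002  0.007]
[-0.4  5.3  1.6]
[-1.   5.2 -0.1]
[-1.3  5.1 -0.1]
[-1.7  5.  -0.1]
[-2.   4.9 -0.1]
[-2.4  4.7 -0.1]
```

```bash
python3 -m crank '[[-0.5,5.3,0,0,0,0,1],[-1,5.2,0,0,0,0,1]]'; python3 -c "
from h import *
wind(4,6,z=.2258)"; 
```

```text
clock: 16.73
tool_pos: [0.5883, 0.0359, 0.2274]
tcp_rot: [-0.005, 0.996, 0.094, 0.001]
ft_force: [1.8, 3.3, 3.9]
grip_width: 0.0228
ang -2.5 rad 75.4 z 227.4 Fcw -3.3 Fr 1.7 Fz 3.9 clk 16.73
rot fix [-0.01  -0.003  0.007]
[-1.5  5.1  1.5]
[-1.7  5.  -0.1]
[-2.1  4.8 -0.1]
[-2.4  4.7 -0.1]
[-2.7  4.5 -0.1]
[-3.   4.3 -0.1]
```

```bash
python3 -m crank '[[-1.3,5.1,0,0,0,0,1],[-1.7,5,0,0,0,0,1]]'; python3 -c "
from h import *
wind(4,6,z=.2258)"; 
```

```text
clock: 16.9
tool_pos: [0.5872, 0.0241, 0.2272]
tcp_rot: [-0.005, 0.996, 0.094, 0.001]
ft_force: [2.1, 3.6, 4.4]
grip_width: 0.0226
ang -11.5 rad 75.7 z 227.2 Fcw -3.9 Fr 1.4 Fz 4.4 clk 16.90
rot fix [-0.01  -0.003  0.007]
[-2.5  4.6  1.4]
[-2.5  4.6 -0.1]
[-2.8  4.4 -0.1]
[-3.1  4.2 -0. ]
[-3.4  4.  -0. ]
[-3.7  3.8 -0. ]
```

```bash
python3 -m crank '[[-2.2,4.2,0,0,0,0,1],[-2.3,4.2,0,0,0,0,1]]'; python3 -c "
from h import *
wind(4,6,z=.2258)"; 
```

```text
clock: 17.07
tool_pos: [0.5844, 0.0135, 0.2272]
tcp_rot: [-0.005, 0.996, 0.094, 0.001]
ft_force: [2.2, 4.7, 3.5]
grip_width: 0.0225
ang -19.8 rad 75.9 z 227.2 Fcw -5.2 Fr 0.5 Fz 3.5 clk 17.07
rot fix [-0.009 -0.003  0.006]
[-3.3  4.1  1.4]
[-3.1  4.2 -0. ]
[-3.4  4.  -0. ]
[-3.7  3.7 -0. ]
[-3.9  3.5 -0. ]
[-4.2  3.2 -0. ]
```

```bash
python3 -m crank '[[-2.8,4.2,0,0,0,0,1]]'; python3 -c "
from h import *
wind(4,4,z=.2258)
im=r.camera('side');cv2.imwrite('pics/side12.png',im);crop(im,225,240,285,300,10,'pics/side12c.png')
im=r.camera('scene');cv2.imwrite('pics/scene12.png',im);crop(im,330,110,430,180,7,'pics/scene12c.png')"; 
```

```text
clock: 17.15
tool_pos: [0.5826, 0.0088, 0.2273]
tcp_rot: [-0.005, 0.996, 0.094, 0.002]
ft_force: [3.8, 5.4, 3.6]
grip_width: 0.0224
ang -23.6 rad 76.0 z 227.3 Fcw -6.5 Fr 1.3 Fz 3.6 clk 17.15
rot fix [-0.01  -0.004  0.007]
[-3.7  3.9  1.4]
[-3.4  4.  -0.1]
[-3.7  3.8 -0.1]
[-3.9  3.5 -0.1]
```

View pics/side12c.png

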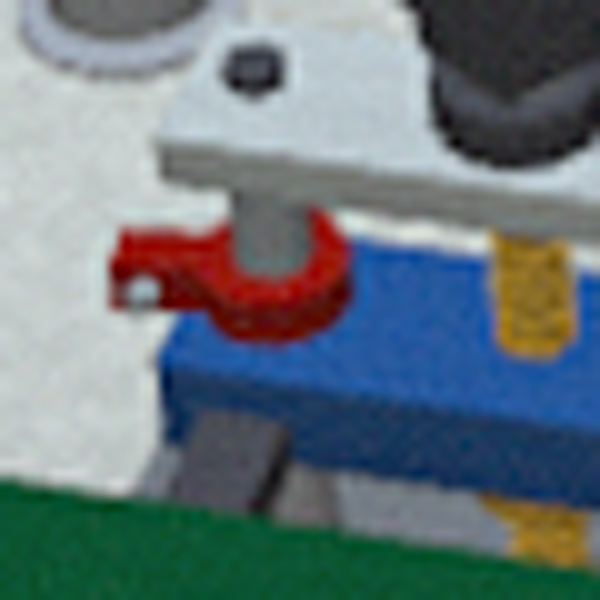

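```bash
python3 -m crank '[[-1.9,2.2,0,0,0,0,1]]'; python3 -c "
from h import *
wind(2,1)"; 
```

```text
clock: 17.33
tool_pos: [0.5814, 0.0062, 0.2274]
tcp_rot: [-0.005, 0.996, 0.094, 0.002]
ft_force: [4.8, 6.0, 4.1]
grip_width: 0.0223
ang -25.8 rad 76.0 z 227.4 Fcw -7.5 Fr 1.7 Fz 4.1 clk 17.33
rot fix [-0.01  -0.005  0.006]
[-2.2  1.7  4.3]
```

```bash
python3 -m crank '[[0,0,0,0,0,0,1],[0,0,0,0,0,0,1]]'; python3 -c "
from h import *
wind(2,1)"; python3 -m crank '[[0,0,0,0,0,0,0.6],[0,0,0,0,0,0,0.3],[0,0,0,0,0,0,0],[0,0,0,0,0,0,0],[0,0,0,0,0,0,0],[0,0,0,0,0,0,0],[0,0,0,0,0,0,0]]';python3 -c "
from h import *
st()
cv2.imwrite('pics/w13.png',r.camera('wrist'))"
```

```text
clock: 17.5
tool_pos: [0.5813, 0.0059, 0.2273]
tcp_rot: [-0.005, 0.996, 0.094, 0.002]
ft_force: [2.3, 3.1, 4.2]
grip_width: 0.0229
ang -26.0 rad 76.0 z 227.3 Fcw -3.8 Fr 0.7 Fz 4.2 clk 17.50
rot fix [-0.01  -0.005  0.006]
[-2.2  1.7  4.3]
clock: 18.08
tool_pos: [0.5751, -0.0002, 0.2236]
tcp_rot: [-0.001, 0.996, 0.092, -0.005]
ft_force: [-0.1, -1.0, 0.2]
grip_width: 0.0855
clk 18.08 pos [ 5.751e+02 -2.000e-01  2.236e+02] yaw 10.5 F [-0.1 -1.   0.2] M [ 0.02 -0.01  0.04] w 85.5 q [-0.22  0.68  0.24  1.76 -0.23  0.75 -1.25]
```

View pics/w13.png

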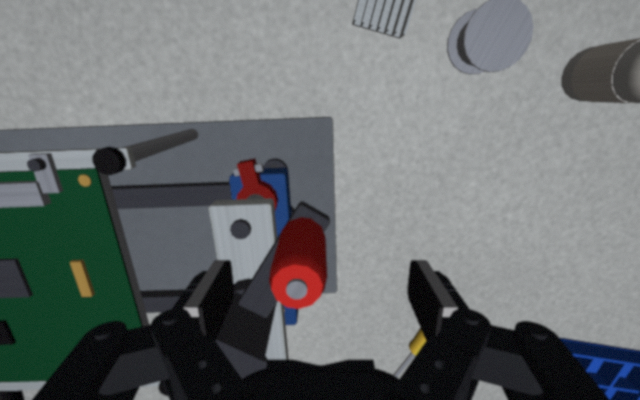

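```bash
python3 -m crank '[[0,0,-20,0,0,0,0],[0,0,-30,0,0,0,0],[0,0,-35,0,0,0,0],[0,30,-35,0,0,0,0],[0,35,0,0,0,0,0],[0,35,0,0,0,0,0],[0,0,0,0,0,0,0],[0,0,0,0,0,0,0]]'; python3 -c "
from h import *
st()
im=r.camera('side');cv2.imwrite('pics/side14.png',im);crop(im,225,170,325,295,4.8,'pics/side14c.png')
im=r.camera('scene');cv2.imwrite('pics/scene14.png',im);crop(im,330,80,430,180,6,'pics/scene14c.png')"
```

```text
clock: 18.8
tool_pos: [0.595, -0.0976, 0.3457]
tcp_rot: [-0.001, 0.995, 0.095, -0.006]
ft_force: [0.8, 0.6, 0.2]
grip_width: 0.0852
clk 18.80 pos [595.  -97.6 345.7] yaw 10.9 F [0.8 0.6 0.2] M [0.05 0.01 0.05] w 85.2 q [-0.08  0.58  0.29  1.51 -0.18  1.09 -1.13]
```

View pics/side14c.png

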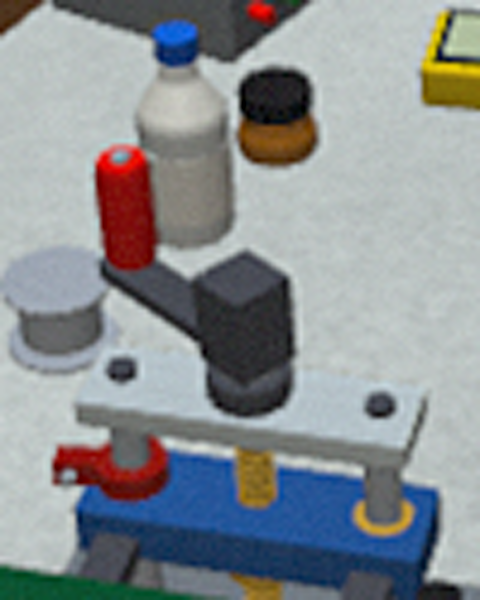

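View pics/scene14c.png

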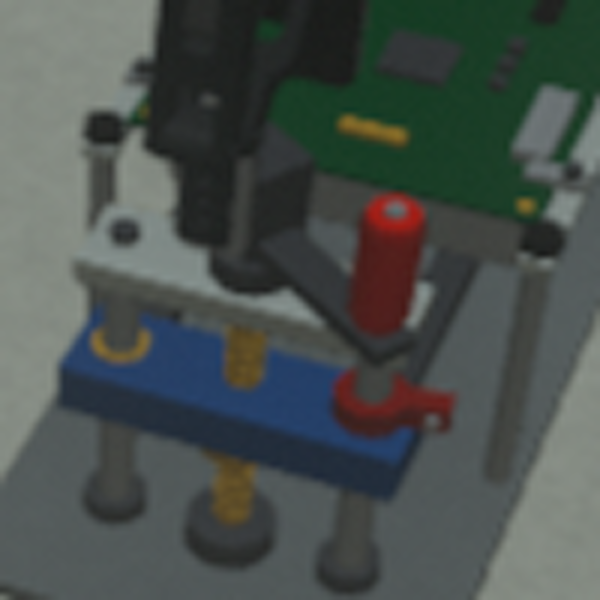

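View pics/scene14.png

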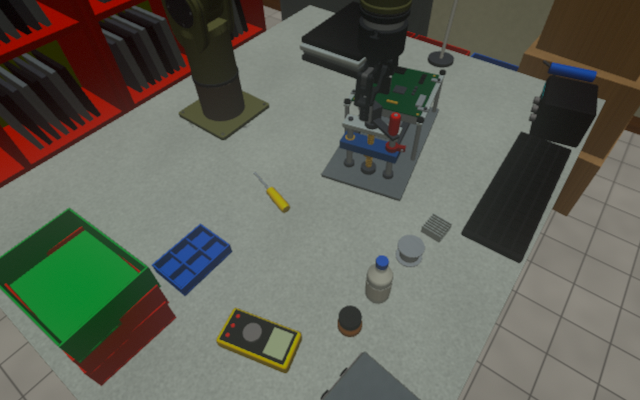

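```bash
python3 -m crank '[[0,0,0,0,0,0,0],[0,0,0,0,0,0,0]]'; python3 -c "
from h import *
st(); print(r.sign_off())"
```

```text
clock: 19.07
tool_pos: [0.5941, -0.0955, 0.3447]
tcp_rot: [-0.001, 0.995, 0.096, -0.008]
ft_force: [-0.1, 0.2, 0.1]
grip_width: 0.0854
clk 19.07 pos [594.1 -95.5 344.7] yaw 11.1 F [-0.1  0.2  0.1] M [0.01 0.02 0.03] w 85.4 q [-0.08  0.58  0.29  1.52 -0.18  1.08 -1.13]
the job is handed in; nothing more can be done
None
```

I gripped the crank by its hub, lowered it onto the screw's square until it bottomed at 13 N, and wound the knob about 757° clockwise. I stopped when the carriage met the red stop ring, let go, backed off and handed the job in at about 19 s. The sign-off reports no verdict.

- **Stop contact:** the drag at the knob was a steady 3–4 N, then rose 5.2, 6.5, 7.5 N. That is about 0.45 N per degree, which fits the stated stiffening at the ring, and I stopped there. Contact began near 748° of turn, close to the roughly 745° expected from the 20.6 mm gap I measured in the images.
- **Final pictures:** the crank sits down on the shoulder with only a slight droop. I see no gap between carriage and ring, though 0.4 mm is below what one pixel can show. The screwdriver, tray, multimeter and the other bench items look unmoved.
- **Wrist force at the end:** about zero, with the gripper open and clear.
- **Checks that disagreed:** my first estimate of the screw axis was about 2 mm off. Radial and vertical forces at the knob therefore reached about 14–16 N mid-wind, until I shifted the winding circle. The grip also rode up about 5 mm on the knob. Pictures taken during the wind showed the hub still down on the shoulder.

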